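# Lay the bottle in its cradle and clamp the sliding leg at the length mark

### The job

Lay the green bottle on its side in the wooden cradle, gently and without dropping it, its neck in the small far notch and its base towards the sliding end board, and let go of it. Then push the spring-loaded sliding leg in by its end board until the board is level with the brass length mark and, while holding it there, swing the cam lever fully closed with the same hand. Finish still holding the end board at the mark with the lever closed, and leave the tankard, pot and doorstop alone.

Things in the scene. Friction and masses are not known exactly. Their poses are not given: they have to be found in the camera images.
- bottle: Slim green glass bottle, about 0.4 kg, first upright. Origin: centre of its underside; z runs up through the neck. Body 60 mm in diameter from z = 0 to 120 mm, shoulder, then a neck 26 mm in diameter from z = 160 to 228 mm, cork to 238 mm. Centre of mass near z = 80 mm.
- cradle: Fixed dark wooden cradle on a plank 360 x 220 x 15 mm (its x -140 to 220). Origin: on the counter, on the centre line, where the lying bottle's base belongs; x runs along it to the neck end, z up. Two 90 degree V's: for the body at x 18 to 48 mm, for the neck at x 184 to 200 mm, both within 35 mm of the centre line; finger room between. An 80 mm high side rail at y = -104 mm, x -110 to -20.
- cradle_rest (a point): Point 75 mm above the cradle's origin: where the centre of the bottle's base is when the bottle lies home in both V's, its axis level along the cradle's x. The top of the lying bottle is then 105 mm above the counter.
- leg: Sliding leg: steel bar with an upright pale end board 12 mm thick (x), 170 mm wide (y), 30 to 150 mm above the counter, and a cork pad 25 mm thick on its bottle side. Origin: on the counter under the board's middle; axes as the cradle's. Slides 80 mm along x; starts at its outer stop, cradle x = -100 mm. A spring always pushes it back outward (-x) with 3 to 5 N, lever closed or not.
- leg_top (a point): Middle of the end board's top edge, 150 mm above the counter. The edge runs 85 mm to each side along the cradle's y and can be pinched anywhere from above, fingers closing along the cradle's x. Loosened a few mm, the fingers can slide along the edge and still hold the board between them. Fingertips up to 35 mm below the edge clear the lying bottle.
- mark_line (a point): Top of the brass length mark, a 3 mm thick fin 110 mm above the counter on the cradle's side rail, beside the board's end at y = -85 mm (which bears a thin brass strip). Fixed; axes as the cradle's. The leg is at the mark when the middle of the board's thickness has the same cradle x as this point (36 to 56 mm before the cradle's origin).
- cam_lever (a joint): Cam lever angle, rad: 0 = fully closed (stop), lying along the cradle, pointing to its -x; starts at 0.5 to 0.65, open, leaning across above the end board, tip towards the cradle's -y. Steel arm 130 mm long, 12 mm wide, 156 to 168 mm above the counter. Fingers holding the board's top edge can push it shut sideways, towards +y. Friction 0.1 N m; stays where left.
- cam_pivot (a point): Axis of the cam lever at the lever's height (162 mm), on a steel post 16 mm in diameter at cradle x = 0, y = 70 mm; the lever's hub is 24 mm in diameter, its top at 168 mm.
- cam_lever_tip (a point): Free end of the cam lever, on its centre line, 162 mm above the counter, 130 mm from the pivot.
- tankard: Pewter tankard, 84 mm in diameter, 115 mm high, one handle; a bystander. Origin: centre of its underside.
- pot: Small copper pot, 100 mm across, 75 mm high; a bystander. Origin: centre of its underside.
- doorstop: Horseshoe-shaped iron doorstop lying flat, about 130 x 160 mm, 22 mm high; a bystander. Origin: underside, at the centre of its bend.

How it is judged:
On the way, in this order (a step that is already met when the one before it is completed fails the run):
1. the bottle lies in the cradle and is let go (angle between the z axis of bottle and the x axis of cradle, either way round below 0.12 rad and x of bottle in the frame of cradle between -0.03 and 0.03 m and y of bottle in the frame of cradle between -0.01 and 0.01 m and z of bottle in the frame of cradle between 0.065 and 0.085 m and contact force between the fingers and bottle below 0.1 N), for 0.2 s.
2. the fingers hold the leg within 6 mm of the mark while the lever is still open (x of leg in the frame of mark_line between -0.006 and 0.006 m and contact force between the fingers and leg above 1 N and value of joint cam_lever above 0.35 rad), for 0.2 s.
3. the lever is closed with the leg held at the mark (x of leg in the frame of mark_line between -0.006 and 0.006 m and contact force between the fingers and leg above 1 N and value of joint cam_lever below 0.12 rad), for 0.2 s.
At the end, for the whole second after the job is handed in: Bottle at rest in the cradle, untouched: axis within 0.12 rad, base centre within 10 mm of cradle_rest sideways and in height, 30 mm lengthwise. Leg at rest within 6 mm of the mark, fingers pressing on it with over 1 N. Cam lever below 0.12 rad (all of step 1 and all of step 3 and linear speed of each of bottle, leg below 0.02 m/s); the arm keeps its last pose, push and grip.
It fails at once if the bottle falls or is dropped (faster than 0.5 m/s out of the fingers) (contact force between the fingers and bottle below 0.1 N and linear speed of bottle above 0.5 m/s).
It fails at once if the lever is closed past half (below 0.3 rad) while the leg is more than 12 mm from the mark (value of joint cam_lever below 0.3 rad and (x of leg in the frame of mark_line above 0.012 m or x of leg in the frame of mark_line below -0.012 m)).
It fails at once if the pewter tankard is moved more than 20 mm (distance of tankard from where it was at the start of the episode above 0.02 m).
It fails at once if the copper pot is moved more than 20 mm (distance of pot from where it was at the start of the episode above 0.02 m).
It fails at once if the iron doorstop is moved more than 20 mm (distance of doorstop from where it was at the start of the episode above 0.02 m).
It also fails if it takes over 61 s, if anything falls off the work surface, if the arm or the gripper's body presses on something with over 40 N, if the wrist force passes 120 N, or if a joint passes its speed limit or range.

### The arm

A 6-joint arm with a two-finger parallel gripper is mounted at the origin on the work surface. World frame = base frame: x ahead of the robot, y to its left, z up, the work surface at z = 0. Lengths are in m, angles in rad, forces in N, time in s.
With the tool pointing down it reaches from about 0.35 to 0.975 m from the base axis. Payload 4.9 kg.
Tool frame: the origin (TCP) lies at the very end of the fingers, on their centre line; the grasp point (between the pads) lies ctrl.grip_point_offset behind it (ctrl.grip_point_offset is the distance from the TCP to the grasp point, in m); z points along the fingers, y is the line along which they close (so a half turn about z gives the same grasp; the last joint's range is limited). The gripper opens to 85 mm and grips with 20 to 120 N. Pads are 22 mm wide; open, the fingers measure 114 mm over their backs; the gripper's body (76 mm by 85 mm) begins 54 mm behind the grasp point. The pads swing forward as they close: fully open they stand 13 mm farther back than shut.
Start: joints at [-1.244, 0.053, 1.613, -0, 1.476, -0.119], TCP at [0.269, -0.564, 0.231] pointing down, gripper open.
Joint ranges: [-3.01, 3.01], [-1.01, 2.22], [0.06, 2.58], [-1.02, 4.17], [0.09, 2.62], [-3.14, 3.14]. Speed limits (rad/s): [2.57, 2.57, 3.14, 3.14, 3.14, 3.14].

### API

Orientations are given as a rotation vector (axis times angle).
In Python, from station import ctrl gives the robot as it stands. The module is installed in compiled form; this text tells all that it offers.
- The arm moves only by the tool drive_tool, never from a script. Its argument "steps" is a list of rows, each an object with "translation": the shift along the tool's x, y, z normalised to -1 to 1, where 1 is 4 cm, a list of three; "angular": the turn, a rotation vector about the tool's x, y, z normalised to -1 to 1, where 1 is 8 degrees, a list of three; "gripper": the opening, from 0 (shut) to 1 (fully open). In form: [{"translation": [dx, dy, dz], "angular": [wx, wy, wz], "gripper": gripper}, ...]. A call has 1 to 8 rows; each row shifts and turns the commanded pose from where the row before left it, along the tool's axes as they then stand; what a row does not reach is not made up. A row lasts 1/8 s, in which the tool goes at most 62.5 mm and 10.7 degrees, less where a joint would pass 70% of its speed; a pose out of reach is approached as far as the arm can. A call with a number of a shift or a turn outside -1 to 1 is refused whole. A call with a gripper value outside its range is refused whole. The fingers move at their own pace and stop on an object; "force" is the grip in N (left out, the last holds). Time passes only in rows, so rows that do not move let the fingers close. It gives the time, the measured TCP pose, the force, the opening and the grip force at its end, in the units of the state.
- ctrl.get_obs(): the state, without advancing time (a new reading comes with each control period).
- ctrl.get_image(name): name is "scene" or "top" or "wrist"; returns a dict with "color" (420x560x3 uint8, red, green, blue), "depth" (420x560 float32, m along the optical axis (not along the pixel's ray), 0 where there is no reading), "fx", "fy", "cx", "cy" (pixels), "k1" (the pictures are not rectified: a ray, as slopes to the right and down, at radius r is drawn at 1 + k1 r^2 times it, then the intrinsics apply), "R" (3x3) and "t" (3): a world point X has camera coordinates R X + t. Camera axes: x right, y down, z forward; pixel columns grow to the right and rows downward; lengths in m; the calibration is good to about 2 mm. A picture is of the moment at which its call begins.
- ctrl.finish_job(): hands the job in; it is judged then, once.
The state is a dict: "t": time; "q": joint angles; "dq": joint speeds; "effort": joint torques, N m; "tool_pos": TCP position; "tool_rot": TCP orientation; "contact_force": force on the tool from outside, world axes, zero at the start; "wrist_torque": the same for the moment, N m; "opening": finger opening in m; "grip_force": force on a finger pad.
Only numpy, scipy, OpenCV 4.12 (cv2) and the standard library are available. Lean on these libraries where they do the work, as an engineer would, in place of code of your own. Each camera call takes 0.05 s, during which the arm holds its last target. There are 200 camera calls.

## Working session

There is one attempt and no reset: what is moved stays moved. The work goes in short steps, Python scripts to look and compute and a tool call to move; the robot and the scene stay as the last step left them, time stands still between calls to the robot, and variables do not carry over. Pictures are saved under pics/ and viewed, at most 10 in all, crops included, and the job is handed in when it is done.

Besides the shell and the picture viewer there is one more tool, called as name([rows], argument=value, ...), one row to a line, values as JSON. drive_tool: Moves the arm, as the interface text tells. Its arguments: {"type":"object","properties":{"steps":{"type":"array"},"force":{"type":"number"}},"required":["steps"]}

```bash
mkdir -p pics; cat > h.py <<'E'
import numpy as np, cv2
from scipy.spatial.transform import Rotation as Rn
from station import ctrl
def cloud(im):
    d=im["depth"];h,w=d.shape
    u,v=np.meshgrid(np.arange(w),np.arange(h))
    K=np.array([[im["fx"],0,im["cx"]],[0,im["fy"],im["cy"]],[0,0,1.]])
    s=cv2.undistortPoints(np.stack([u,v],-1).reshape(-1,1,2).astype(np.float64),K,np.array([im["k1"],0,0,0,0.])).reshape(h,w,2)
    c=np.dstack([s*d[...,None],d])
    P=(c-np.array(im["t"]))@np.array(im["R"])
    P[d==0]=np.nan
    return P
def save(im,n): cv2.imwrite("pics/"+n,im["color"][...,::-1])
E
python3 - <<'E'
from h import *
print(ctrl.get_obs(), ctrl.grip_point_offset)
for n in ["scene","top","wrist"]:
    im=ctrl.get_image(n); save(im,n+".png"); np.savez(n,**im); print(n,im["fx"],im["k1"],-np.array(im["R"]).T@im["t"])
E
```

```text
{'t': 0.0, 'q': array([-1.24404314e+00,  5.33737724e-02,  1.61429047e+00, -9.22881206e-06,
        1.47599157e+00, -1.19005483e-01]), 'dq': array([-1.25149552e-03, -2.29256000e-03, -4.24198045e-05, -2.32435253e-04,
       -1.54344944e-04,  1.75171149e-03]), 'effort': array([ 7.69976687e-04, -3.93688095e+01, -3.70170450e+01, -1.45359104e-04,
        7.05546045e-03,  1.25467321e-05]), 'tool_pos': array([ 0.26925874, -0.56333878,  0.23005464]), 'tool_rot': array([-3.06188483e+00, -6.93961370e-01,  3.50153671e-04]), 'contact_force': array([-0.03412631,  0.28644861,  0.55509492]), 'wrist_torque': array([-0.01332204, -0.02937698, -0.01628248]), 'grip_force': 0.0, 'opening': 0.08525481748329686} 0.0187
scene 400.0762852185821 0.021197567329224162 [ 1.15988254 -0.18173255  0.82212738]
top 542.2924781443357 -0.12732667623530938 [0.36854031 0.06753895 1.29201657]
wrist 329.7083112144658 -0.07434497063893641 [ 0.33241486 -0.53253715  0.37273808]
```

View pics/scene.png

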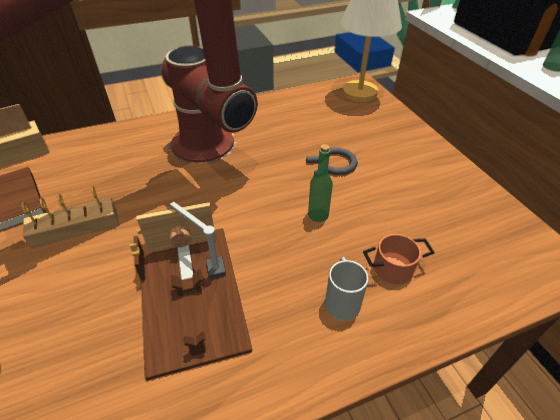

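View pics/top.png

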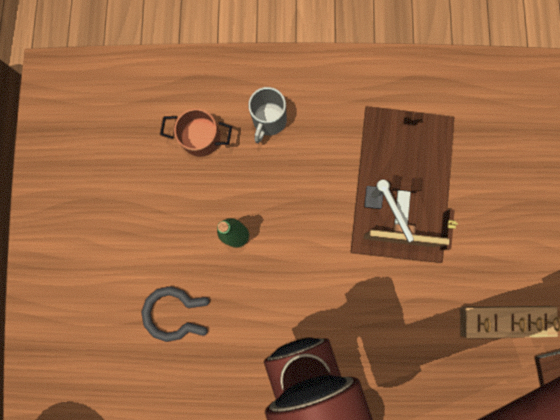

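The scene view shows the bottle standing at about (320,190), the cradle at (195,300), the board at (175,225), the tankard at (346,290) and the pot at (398,257). In the top view the cork is at (223,227), the lever pivot at (383,186) with its tip at (410,240), the board runs (372,233)-(447,242), and the mark is at (452,224).

```bash
python3 - <<'E'
from h import *
T=dict(np.load("top.npz"));S=dict(np.load("scene.npz"))
P=cloud(T);Q=cloud(S)
cT=T["color"].astype(int);cS=S["color"].astype(int)
print("table z",np.nanmedian(P[300:320,250:270,2]),np.nanmedian(Q[230:250,270:300,2]))
def st(n,X):
    print(n,len(X),np.round(np.nanmedian(X,0),4),np.round(np.nanmin(X,0),3),np.round(np.nanmax(X,0),3))
# bottle
for n,A,c in(("top",P,cT),("scene",Q,cS)):
    g=(c[...,1]>c[...,0]*1.25)&(c[...,1]>c[...,2]*1.1)&(A[...,2]>0.01)&(A[...,0]>0)
    for lo,hi in((.02,.06),(.06,.115),(.165,.225),(.225,.26)):
        m=(g if hi<.23 else np.ones_like(g))&(A[...,2]>lo)&(A[...,2]<hi)&(np.abs(A[...,1]-np.nanmedian(A[g][:,1]))<.06)&(np.abs(A[...,0]-np.nanmedian(A[g][:,0]))<.06)
        if m.sum():
            X=A[m];st(n+" bottle %g"%lo,X)
            if m.sum()>8:
                # circle fit
                M=np.c_[2*X[:,:2],np.ones(len(X))];s=np.linalg.lstsq(M,(X[:,:2]**2).sum(1),rcond=None)[0]
                print("   circ",s[:2],np.sqrt(max(0,s[2]+s[:2]@s[:2])))
# cradle: high points
for n,A,(r0,r1,c0,c1) in(("top",P,(95,270,345,470)),("scene",Q,(190,385,120,260))):
    sub=A[r0:r1,c0:c1].reshape(-1,3);z=sub[:,2]
    pl=sub[(z>.011)&(z<.019)]
    r=cv2.minAreaRect(pl[:,:2].astype(np.float32)*1000);print(n,"plank",np.median(pl[:,2]),r)
    b=sub[(z>.140)&(z<.154)];st(n+" board",b); r=cv2.minAreaRect(b[:,:2].astype(np.float32)*1000);print(r)
    l=sub[(z>.157)&(z<.175)];st(n+" lever",l); r=cv2.minAreaRect(l[:,:2].astype(np.float32)*1000);print(r)
    m=sub[(z>.09)&(z<.118)];st(n+" mark?",m[m[:,1]<-.2])
E
```

```text
table z 0.000364581389321097 -0.0006614783573418314
top bottle 0.02 22 [0.4491 0.1939 0.0468] [0.433 0.19  0.027] [0.472 0.213 0.06 ]
   circ [0.4623545  0.22061245] 0.030012264456483136
top bottle 0.06 66 [0.4471 0.1948 0.0907] [0.432 0.191 0.06 ] [0.473 0.217 0.115]
   circ [0.46164461 0.22015598] 0.029400532248983993
top bottle 0.165 60 [0.4554 0.21   0.2007] [0.449 0.207 0.166] [0.471 0.224 0.225]
   circ [0.46157847 0.22031306] 0.012597665394422943
top bottle 0.225 128 [0.4605 0.2194 0.2373] [0.449 0.209 0.225] [0.473 0.233 0.243]
   circ [0.46124737 0.22018021] 0.008838829259953202
scene bottle 0.02 211 [0.4857 0.2059 0.0407] [0.456 0.19  0.02 ] [0.494 0.24  0.06 ]
   circ [0.46274421 0.21950297] 0.02833701539406832
scene bottle 0.06 313 [0.4861 0.2063 0.0888] [0.456 0.189 0.06 ] [0.493 0.242 0.115]
   circ [0.46227568 0.21980736] 0.028546735272185618
scene bottle 0.165 180 [0.4714 0.2145 0.197 ] [0.459 0.206 0.165] [0.476 0.23  0.225]
   circ [0.4636981  0.21881533] 0.010620192955053677
scene bottle 0.225 80 [0.466  0.2173 0.2346] [0.45  0.207 0.225] [0.476 0.232 0.24 ]
   cir
[... 543 characters left out ...]
33267211914)
top mark? 46 [ 0.4763 -0.2643  0.1039] [ 0.434 -0.278  0.09 ] [ 0.487 -0.2    0.117]
scene plank 0.014115413982412532 ((589.4741821289062, -179.10418701171875), (220.7337188720703, 363.6187438964844), 83.71443939208984)
scene board 414 [ 0.4519 -0.1713  0.1477] [ 0.432 -0.247  0.14 ] [ 0.565 -0.079  0.152]
((498.1449890136719, -169.15855407714844), (168.4190673828125, 115.70692443847656), 82.17313385009766)
scene lever 360 [ 0.5172 -0.1263  0.1665] [ 0.44  -0.167  0.157] [ 0.569 -0.093  0.17 ]
((503.605224609375, -129.9094696044922), (141.45407104492188, 23.65767478942871), 25.23866081237793)
scene mark? 237 [ 0.4489 -0.2338  0.1031] [ 0.439 -0.28   0.09 ] [ 0.492 -0.201  0.118]
```

```bash
python3 - <<'E'
from h import *
a=cv2.imread("pics/top.png")[90:275,335:475]; a=cv2.resize(a,None,fx=3.2,fy=3.2,interpolation=cv2.INTER_CUBIC)
b=cv2.imread("pics/scene.png")[190:310,125:245]; b=cv2.resize(b,(340,340),interpolation=cv2.INTER_CUBIC)
o=np.zeros((592,800,3),np.uint8);o[:a.shape[0],:a.shape[1]]=a[:592];o[:340,450:790]=b
cv2.imwrite("pics/c1.png",o)
E
```

```text
(no output)
```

View pics/c1.png

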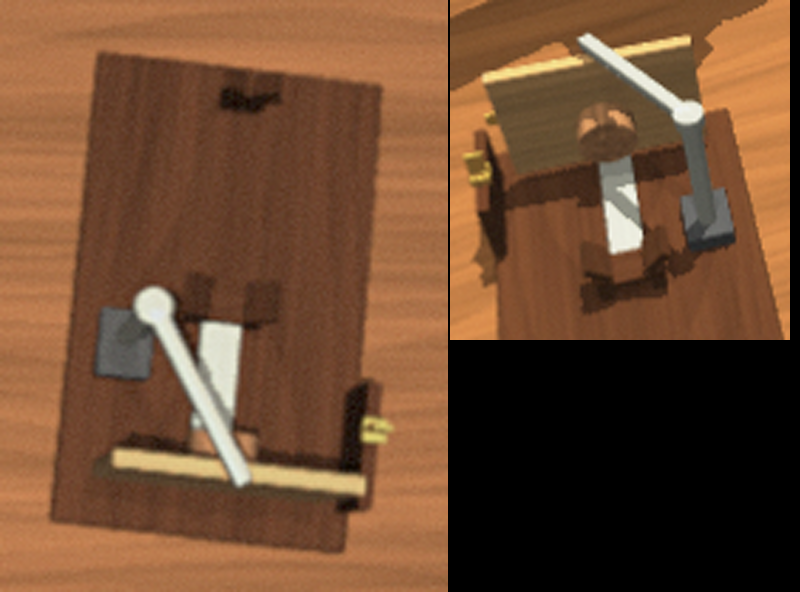

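The crop shows the lever hub at (154,306) and the brass fin at (378,430) next to the rail. I'll sample a few poses to identify the arm's kinematics while moving towards the bottle.

drive_tool([
  {"translation":[0,0,-1],"angular":[0,0,0],"gripper":1},
  {"translation":[0,0,-1],"angular":[0,0,0],"gripper":1},
  {"translation":[0,0,-1],"angular":[0,0,0],"gripper":1},
  {"translation":[0.4,-0.9,0],"angular":[0,0,0],"gripper":1},
  {"translation":[0.4,-0.9,0],"angular":[0,0,0],"gripper":1},
  {"translation":[0.4,-0.9,0],"angular":[0,0,0],"gripper":1},
])

```text
t: 0.9
tool_pos: [0.2661, -0.4445, 0.3509]
tool_rot: [-3.063, -0.694, 0.0]
contact_force: [-0.4, -0.6, -0.4]
opening: 0.0854
grip_force: 0.0
```

```bash
cat > log.py <<'E'
from h import *
import json
o=ctrl.get_obs();r=dict(q=o["q"].tolist(),p=o["tool_pos"].tolist(),r=o["tool_rot"].tolist())
open("log.jsonl","a").write(json.dumps(r)+"\n");print(o["t"],np.round(o["q"],3),o["tool_pos"],Rn.from_rotvec(o["tool_rot"]).as_matrix().round(3).tolist())
E
python3 log.py
```

```text
0.9 [-1.175 -0.247  1.696  0.     1.693 -0.05 ] [ 0.26606662 -0.44449421  0.35091781] [[0.902, 0.431, -0.0], [0.431, -0.902, 0.001], [0.0, -0.001, -1.0]]
```

drive_tool([
  {"translation":[0.4,-0.9,0],"angular":[0,1,0],"gripper":1},
  {"translation":[0.4,-0.9,0],"angular":[0,1,0],"gripper":1},
  {"translation":[0.4,-0.9,0],"angular":[0,1,0],"gripper":1},
  {"translation":[0,0,0],"angular":[0,0,0],"gripper":1},
])

```text
t: 1.4
tool_pos: [0.2612, -0.327, 0.3572]
tool_rot: [-2.913, -0.657, -0.619]
contact_force: [-0.7, 0.5, 0.0]
opening: 0.0856
grip_force: 0.0
```

```bash
python3 log.py
```

```text
1.4 [-1.354 -0.532  1.936  0.421  1.816 -0.14 ] [ 0.26122646 -0.32702033  0.35723351] [[0.825, 0.429, 0.367], [0.392, -0.903, 0.175], [0.407, 0.0, -0.914]]
```

drive_tool([
  {"translation":[0,0,-0.5],"angular":[1,0,0],"gripper":1},
  {"translation":[0,0,-0.5],"angular":[1,0,0],"gripper":1},
  {"translation":[0,0,-0.5],"angular":[1,0,0],"gripper":1},
  {"translation":[0,0,0],"angular":[0,0,0],"gripper":1},
])

```text
t: 1.9
tool_pos: [0.245, -0.3478, 0.4107]
tool_rot: [-2.522, -0.692, -0.418]
contact_force: [0.1, 0.1, -0.6]
opening: 0.0855
grip_force: 0.0
```

```bash
python3 log.py
```

```text
1.9 [-1.325 -0.208  1.641  0.355  2.194 -0.153] [ 0.2450014  -0.34784437  0.41071243] [[0.825, 0.543, 0.159], [0.393, -0.753, 0.528], [0.406, -0.373, -0.834]]
```

```bash
cat > kin.py <<'E'
from h import *
import json
from scipy.optimize import least_squares
def fk(q,k,s4=1):
    a1,e,d1,L2,a3,L3,Lt,e2=k
    A=Rn.from_euler("z",q[0]);B=A*Rn.from_euler("y",q[1]);C=B*Rn.from_euler("y",q[2])
    D=C*Rn.from_euler("z",s4*q[3])*Rn.from_euler("y",q[4]);E=D*Rn.from_euler("z",np.pi/2+q[5])
    w=A.apply([a1,e,d1])+B.apply([0,0,L2])+C.apply([a3,0,L3])
    return w+D.apply([e2,0,Lt]),E,w
L=[json.loads(l) for l in open("log.jsonl")]
L.insert(0,dict(q=[-1.24404314e+00,5.33737724e-02,1.61429047e+00,-9.22881206e-06,1.47599157e+00,-1.19005483e-01],p=[0.26925874,-0.56333878,0.23005464],r=[-3.06188483e+00,-6.93961370e-01,3.50153671e-04]))
def fit():
    reg=np.array([0,.07,.3,.45,0,.4,.3,0])
    f=lambda k:np.r_[np.ravel([fk(l["q"],k)[0]-l["p"] for l in L])*1e3,(k-reg)*.5]
    return least_squares(f,reg)
if __name__=="__main__":
    for l in L:
        for s in(1,-1):print(s,(fk(l["q"],np.zeros(8),s)[1].inv()*Rn.from_rotvec(l["r"])).magnitude().round(4))
    r=fit();print(r.x.round(4),r.fun.round(2))
E
python3 kin.py
```

```text
Traceback (most recent call last):
  File "kin.py", line 18, in <module>
    for s in(1,-1):print(s,(fk(l["q"],np.zeros(8),s)[1].inv()*Rn.from_rotvec(l["r"])).magnitude().round(4))
                           ^^^^^^^^^^^^^^^^^^^^^^^^^^^^^^^^^^^^^^^^^^^^^^^^^^^^^^^^^^^^^^^^^^^^^^^^^^^^
AttributeError: 'float' object has no attribute 'round'
```

```bash
sed -i 's/\.magnitude()\.round(4)/.magnitude()/' kin.py; python3 kin.py
```

```text
1 7.449467428892556e-09
-1 1.845686899885475e-05
1 2.2201547740510162e-16
-1 0.0001459388869919831
1 6.209922384193596e-16
-1 0.8414452578409478
1 8.0789705913119525e-16
-1 0.7104759577936919
[0.     0.0742 0.238  0.4264 0.0957 0.6099 0.2795 0.    ] [ 0.   -0.    0.   -0.    0.   -0.    0.   -0.   -0.   -0.    0.    0.
  0.    0.   -0.03 -0.01  0.05  0.1  -0.01  0.  ]
```

```bash
cat >> kin.py <<'E'
K=fit().x
lo=np.array([-3.01,-1.01,.06,-1.02,.09,-3.14]);hi=np.array([3.01,2.22,2.58,4.17,2.62,3.14])
def ik(p,R,q0=None):
    best=None
    az=np.arctan2(p[1],p[0])
    for s in ([q0] if q0 is not None else [[az,.3,1.6,x,1.2,y] for x in(-.5,1.5,3.2) for y in(-1.5,0,1.5)]):
        def f(q):
            P,E,_=fk(q,K);return np.r_[(P-p)*10,(E.inv()*R).as_rotvec()]
        r=least_squares(f,np.clip(s,lo+.01,hi-.01),bounds=(lo,hi),max_nfev=60)
        if best is None or r.cost<best.cost:best=r
        if best.cost<1e-9:break
    return best.x,np.sqrt(2*best.cost)
def marg(q):return np.minimum(q-lo,hi-q).min()
B=np.array([.4622,.2200,0]);O=np.array([.5493,-.1747,0]);yaw=-.108
cx=np.array([np.cos(yaw),np.sin(yaw),0]);cy=np.array([-cx[1],cx[0],0]);G=.0187
def grasp(al,be,s,h):
    z=np.array([np.cos(be)*np.cos(al),np.cos(be)*np.sin(al),-np.sin(be)]);y=s*np.array([-np.sin(al),np.cos(al),0])
    R=Rn.from_matrix(np.c_[np.cross(y,z),y,z]);return B+[0,0,h]+G*z,R
def place(be,s,h,dz=0):
    z=-np.sin(be)*cx+[0,0,-np.cos(be)]
    # rotation upright(al=yaw)->lying is about cy by +90deg
    y=s*cy;R=Rn.from_matrix(np.c_[np.cross(y,z),y,z]);return O+[0,0,.075+dz]+h*cx+G*z,R
E
python3 - <<'E'
from kin import *
h=.1
for be in(0,.25,.5):
  for s in(1,-1):
    qp,cp=ik(*place(be,s,h))
    print("PLACE",be,s,qp.round(2),round(cp,4),marg(qp).round(2))
    out=[]
    for al in np.arange(-180,180,30):
        q,c=ik(*grasp(np.radians(al),be,s,h))
        if c<1e-3:print("   ",al,q.round(2),marg(q).round(2),fk(q,K)[2].round(2))
E
```

```text
PLACE 0 1 [-0.39  0.32  1.61  0.    1.21 -1.85] 0.0 0.97
    -180 [0.2  0.81 1.37 0.33 2.5  1.84] 0.12 [0.72 0.22 0.1 ]
    -150 [ 0.37  0.84  1.33 -0.26  2.53  1.36] 0.09 [0.69 0.35 0.1 ]
    -120 [ 0.54  0.79  1.41 -0.75  2.36  0.99] 0.26 [0.59 0.45 0.1 ]
    0 [0.58 0.08 2.48 3.8  1.09 1.23] 0.1 [0.2  0.22 0.1 ]
    60 [-0.24  0.15  2.4   1.81  1.42  2.14] 0.18 [ 0.33 -0.01  0.1 ]
    90 [-0.25  0.37  2.1   1.37  1.72  2.23] 0.48 [ 0.46 -0.04  0.1 ]
    120 [-0.14  0.56  1.8   1.07  2.02  2.24] 0.6 [ 0.59 -0.01  0.1 ]
    150 [0.02 0.71 1.54 0.76 2.29 2.14] 0.33 [0.69 0.09 0.1 ]
PLACE 0 -1 [-0.39  0.32  1.61 -0.    1.21  1.29] 0.0 0.97
    -180 [ 0.2   0.81  1.37  0.33  2.5  -1.3 ] 0.12 [0.72 0.22 0.1 ]
    -150 [ 0.37  0.84  1.33 -0.26  2.53 -1.79] 0.09 [0.69 0.35 0.1 ]
    -120 [ 0.54  0.79  1.41 -0.75  2.36 -2.15] 0.26 [0.59 0.45 0.1 ]
    0 [ 0.58  0.08  2.48  3.8   1.09 -1.91] 0.1 [0.2  0.22 0.1 ]
    60 [-0.24  0.15  2.4   1.81  1.42 -1.  ] 0.18 [ 0.33 -0.01  0.1 ]
    90 [-0.25  0.37  2.1   1.37  1.72 -0.91] 0.48 [ 0.46 -0.04  0.1 ]
    120 [-0.14  0.56  1.8   1.07  2.02 -0
[... 1930 characters left out ...]
.72  2.32] 0.7 [0.58 0.02 0.23]
    150 [0.05 0.46 1.65 0.54 1.97 2.1 ] 0.65 [0.66 0.11 0.23]
PLACE 0.5 -1 [-0.34  0.61  1.28 -0.11  1.74  1.34] 0.0 0.88
    -180 [ 0.21  0.57  1.5   0.21  2.13 -1.36] 0.49 [0.69 0.22 0.23]
    -150 [ 0.37  0.6   1.45 -0.16  2.15 -1.74] 0.47 [0.66 0.33 0.23]
    -120 [ 0.52  0.54  1.53 -0.51  2.02 -2.08] 0.51 [0.58 0.42 0.23]
    -90 [ 0.66  0.42  1.71 -0.79  1.77 -2.33] 0.23 [0.46 0.45 0.23]
    60 [-0.15 -0.25  2.43  1.32  1.01 -0.44] 0.15 [0.35 0.02 0.23]
    90 [-0.18  0.05  2.15  1.06  1.41 -0.64] 0.43 [ 0.46 -0.01  0.23]
    120 [-0.09  0.29  1.88  0.81  1.72 -0.82] 0.7 [0.58 0.02 0.23]
    150 [ 0.05  0.46  1.65  0.54  1.97 -1.04] 0.65 [0.66 0.11 0.23]
```

```bash
cat >> kin.py <<'E'
G=.0225
def plan(p,R,n,p0=None,R0=None,g=1):
    """rows (tool axes, normalised) leading from the measured (or given) pose to p,R"""
    o=ctrl.get_obs()
    p0=np.array(o["tool_pos"]) if p0 is None else p0; R0=Rn.from_rotvec(o["tool_rot"]) if R0 is None else R0
    c,C=p0.copy(),R0; rv=(R0.inv()*R).as_rotvec(); q,_=ik(c,C,o["q"]);rows=[];mx=0;mm=9
    for i in range(1,n+1):
        tp=p0+(p-p0)*i/n;TR=R0*Rn.from_rotvec(rv*i/n)
        t=np.round(C.inv().apply(tp-c)/.04,2);a=np.round((C.inv()*TR).as_rotvec()/np.radians(8),2)
        rows.append(dict(translation=t.tolist(),angular=a.tolist(),gripper=g))
        c=c+C.apply(t*.04);C=C*Rn.from_rotvec(a*np.radians(8))
        q2,e=ik(c,C,q);mx=np.maximum(mx,np.abs(q2-q)*8/np.array([2.57,2.57,3.14,3.14,3.14,3.14]));mm=min(mm,marg(q2));q=q2
        if e>1e-3:print("IK fail",i,e)
    w=fk(q,K)[2]
    print("max|cmd|",max(np.abs(r["translation"]+r["angular"]).max() for r in rows),"speedfrac",mx.round(2),"marg",mm.round(2),"wrist",w.round(3),"q",q.round(2),"end",c.round(4))
    import json
    for k in range(0,n,8):print(json.dumps(rows[k:k+8]).replace('"gripper": 1}','"gripper": 1}'))
    return c,C
E
python3 - <<'E'
from kin import *
p,R=grasp(np.radians(100),.45,-1,.09)
z=R.as_matrix()[:,2]
w1=p-.13*z+[0,0,.12]
c,C=plan(w1,R,16)
c,C=plan(p-.11*z,R,5,c,C)
E
```

```text
max|cmd| 0.75 speedfrac [0.22 0.19 0.13 0.11 0.09 0.13] marg 0.42 wrist [ 0.522 -0.123  0.378] q [-0.37 -0.04  1.93  0.94  1.88 -0.55] end [0.479  0.1246 0.2566]
[{"translation": [0.49, -0.27, 0.65], "angular": [0.24, 0.17, -0.46], "gripper": 1}, {"translation": [0.5, -0.21, 0.67], "angular": [0.25, 0.17, -0.46], "gripper": 1}, {"translation": [0.49, -0.16, 0.68], "angular": [0.24, 0.17, -0.46], "gripper": 1}, {"translation": [0.48, -0.1, 0.71], "angular": [0.25, 0.17, -0.46], "gripper": 1}, {"translation": [0.47, -0.05, 0.71], "angular": [0.24, 0.16, -0.46], "gripper": 1}, {"translation": [0.46, 0.0, 0.73], "angular": [0.24, 0.17, -0.46], "gripper": 1}, {"translation": [0.43, 0.06, 0.74], "angular": [0.25, 0.17, -0.46], "gripper": 1}, {"translation": [0.41, 0.11, 0.74], "angular": [0.24, 0.17, -0.46], "gripper": 1}]
[{"translation": [0.39, 0.17, 0.75], "angular": [0.25, 0.17, -0.46], "gripper": 1}, {"translation": [0.36, 0.21, 0.75], "angular": [0.24, 0.17, -0.46], "gripper": 1}, {"translation": [0.32, 0.26, 0.75], "angular": [0.24, 0.17, -0.46], "gripper": 1}, {"translation": [0.29
[... 255 characters left out ...]
 0.73], "angular": [0.24, 0.16, -0.46], "gripper": 1}, {"translation": [0.11, 0.46, 0.72], "angular": [0.24, 0.17, -0.46], "gripper": 1}]
max|cmd| 0.54 speedfrac [0.02 0.14 0.04 0.02 0.09 0.09] marg 0.59 wrist [ 0.519 -0.106  0.25 ] q [-0.34  0.15  1.99  0.91  1.71 -0.74] end [0.4759 0.1422 0.128 ]
[{"translation": [-0.54, -0.0, 0.36], "angular": [0.0, 0.0, 0.0], "gripper": 1}, {"translation": [-0.54, -0.0, 0.36], "angular": [0.0, 0.0, 0.0], "gripper": 1}, {"translation": [-0.54, -0.0, 0.36], "angular": [0.0, 0.0, 0.0], "gripper": 1}, {"translation": [-0.54, -0.0, 0.36], "angular": [0.0, 0.0, 0.0], "gripper": 1}, {"translation": [-0.54, -0.0, 0.36], "angular": [0.0, 0.0, 0.0], "gripper": 1}]
```

```bash
python3 - <<'E'
from kin import *
p,R=grasp(np.radians(100),.45,-1,.09)
c,C=plan(p+[0,0,.2],R,16)
c,C=plan(p,R,8,c,C)
E
```

```text
max|cmd| 0.88 speedfrac [0.28 0.22 0.16 0.13 0.14 0.13] marg 0.41 wrist [ 0.502 -0.008  0.402] q [-0.16 -0.15  2.    1.04  1.74 -0.4 ] end [0.4588 0.2402 0.2803]
[{"translation": [0.55, -0.43, 0.71], "angular": [0.24, 0.17, -0.46], "gripper": 1}, {"translation": [0.57, -0.38, 0.73], "angular": [0.25, 0.17, -0.46], "gripper": 1}, {"translation": [0.56, -0.31, 0.76], "angular": [0.24, 0.17, -0.46], "gripper": 1}, {"translation": [0.57, -0.25, 0.79], "angular": [0.25, 0.17, -0.46], "gripper": 1}, {"translation": [0.56, -0.18, 0.8], "angular": [0.24, 0.16, -0.46], "gripper": 1}, {"translation": [0.56, -0.12, 0.82], "angular": [0.24, 0.17, -0.46], "gripper": 1}, {"translation": [0.54, -0.06, 0.84], "angular": [0.25, 0.17, -0.46], "gripper": 1}, {"translation": [0.52, 0.0, 0.85], "angular": [0.24, 0.17, -0.46], "gripper": 1}]
[{"translation": [0.5, 0.07, 0.86], "angular": [0.25, 0.17, -0.46], "gripper": 1}, {"translation": [0.47, 0.12, 0.88], "angular": [0.24, 0.17, -0.46], "gripper": 1}, {"translation": [0.44, 0.19, 0.87], "angular": [0.24, 0.17, -0.46], "gripper": 1}, {"translation": [0.
[... 494 characters left out ...]
16  0.19  2.06  1.02  1.53 -0.74] end [0.4586 0.2397 0.0801]
[{"translation": [-0.56, -0.0, 0.27], "angular": [0.0, 0.0, 0.0], "gripper": 1}, {"translation": [-0.57, -0.0, 0.27], "angular": [0.0, 0.0, 0.0], "gripper": 1}, {"translation": [-0.56, -0.0, 0.28], "angular": [0.0, 0.0, 0.0], "gripper": 1}, {"translation": [-0.56, -0.0, 0.27], "angular": [0.0, 0.0, 0.0], "gripper": 1}, {"translation": [-0.57, -0.0, 0.27], "angular": [0.0, 0.0, 0.0], "gripper": 1}, {"translation": [-0.56, -0.01, 0.27], "angular": [0.0, 0.0, 0.0], "gripper": 1}, {"translation": [-0.56, 0.0, 0.27], "angular": [0.0, 0.0, 0.0], "gripper": 1}, {"translation": [-0.57, 0.0, 0.27], "angular": [0.0, 0.0, 0.0], "gripper": 1}]
```

drive_tool([
  {"translation":[0.55,-0.43,0.71],"angular":[0.24,0.17,-0.46],"gripper":1},
  {"translation":[0.57,-0.38,0.73],"angular":[0.25,0.17,-0.46],"gripper":1},
  {"translation":[0.56,-0.31,0.76],"angular":[0.24,0.17,-0.46],"gripper":1},
  {"translation":[0.57,-0.25,0.79],"angular":[0.25,0.17,-0.46],"gripper":1},
  {"translation":[0.56,-0.18,0.8],"angular":[0.24,0.16,-0.46],"gripper":1},
  {"translation":[0.56,-0.12,0.82],"angular":[0.24,0.17,-0.46],"gripper":1},
  {"translation":[0.54,-0.06,0.84],"angular":[0.25,0.17,-0.46],"gripper":1},
  {"translation":[0.52,0.0,0.85],"angular":[0.24,0.17,-0.46],"gripper":1},
])

```text
t: 2.9
tool_pos: [0.3514, -0.0503, 0.3457]
tool_rot: [-2.003, -1.234, -0.677]
contact_force: [0.2, -0.5, -0.1]
opening: 0.0856
grip_force: 0.0
```

drive_tool([
  {"translation":[0.5,0.07,0.86],"angular":[0.25,0.17,-0.46],"gripper":1},
  {"translation":[0.47,0.12,0.88],"angular":[0.24,0.17,-0.46],"gripper":1},
  {"translation":[0.44,0.19,0.87],"angular":[0.24,0.17,-0.46],"gripper":1},
  {"translation":[0.4,0.24,0.88],"angular":[0.25,0.17,-0.46],"gripper":1},
  {"translation":[0.37,0.3,0.88],"angular":[0.24,0.17,-0.46],"gripper":1},
  {"translation":[0.33,0.35,0.87],"angular":[0.25,0.17,-0.46],"gripper":1},
  {"translation":[0.28,0.4,0.87],"angular":[0.24,0.16,-0.46],"gripper":1},
  {"translation":[0.24,0.45,0.87],"angular":[0.24,0.17,-0.46],"gripper":1},
])

```text
t: 3.9
tool_pos: [0.458, 0.2437, 0.2806]
tool_rot: [-1.373, -1.641, -0.864]
contact_force: [0.0, -1.2, 0.3]
opening: 0.0853
grip_force: 0.0
```

```bash
python3 log.py; python3 - <<'E'
from kin import *
print(fit().x.round(4), abs(fit().fun).max())
p,R=grasp(np.radians(100),.45,-1,.09)
c,C=plan(p,R,8)
for n in("scene","wrist"):
    im=ctrl.get_image(n);save(im,n+"2.png");np.savez(n+"2",**im)
a=cv2.imread("pics/scene2.png");b=cv2.imread("pics/wrist2.png");cv2.imwrite("pics/c2.png",cv2.resize(np.vstack([a,b]),(400,600)))
E
```

```text
3.9 [-0.156 -0.155  1.999  1.04   1.734 -0.398] [0.45802926 0.24370207 0.28057758] [[-0.08, 0.985, -0.155], [0.43, 0.174, 0.886], [0.899, 0.004, -0.437]]
[ 0.      0.0742  0.238   0.4264  0.0957  0.6099  0.2795 -0.    ] 0.10494977623360802
max|cmd| 0.57 speedfrac [0.   0.17 0.04 0.02 0.07 0.11] marg 0.52 wrist [ 0.502 -0.008  0.202] q [-0.16  0.19  2.06  1.02  1.53 -0.74] end [0.4588 0.2399 0.0802]
[{"translation": [-0.57, -0.0, 0.26], "angular": [0.0, 0.0, 0.0], "gripper": 1}, {"translation": [-0.57, -0.01, 0.27], "angular": [0.0, 0.0, 0.01], "gripper": 1}, {"translation": [-0.56, 0.0, 0.26], "angular": [0.0, 0.01, 0.0], "gripper": 1}, {"translation": [-0.57, 0.0, 0.26], "angular": [0.01, -0.0, 0.0], "gripper": 1}, {"translation": [-0.57, -0.0, 0.26], "angular": [-0.0, 0.0, 0.01], "gripper": 1}, {"translation": [-0.57, -0.0, 0.27], "angular": [-0.0, 0.0, 0.0], "gripper": 1}, {"translation": [-0.57, -0.0, 0.26], "angular": [0.0, 0.01, 0.0], "gripper": 1}, {"translation": [-0.57, -0.0, 0.26], "angular": [0.0, -0.0, 0.01], "gripper": 1}]
```

View pics/c2.png

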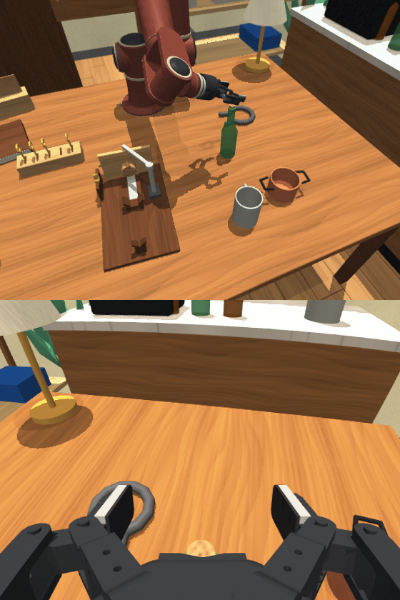

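The scene view (top half) shows the gripper above the bottle, clear of everything else. In the wrist view (bottom half) the cork, at about (202,550), is midway between the open fingers, so I'll descend and grip.

drive_tool([
  {"translation":[-0.57,0,0.26],"angular":[0,0,0],"gripper":1},
  {"translation":[-0.57,0,0.26],"angular":[0,0,0],"gripper":1},
  {"translation":[-0.57,0,0.26],"angular":[0,0,0],"gripper":1},
  {"translation":[-0.57,0,0.26],"angular":[0,0,0],"gripper":1},
  {"translation":[-0.57,0,0.27],"angular":[0,0,0],"gripper":1},
  {"translation":[-0.57,0,0.27],"angular":[0,0,0],"gripper":1},
  {"translation":[-0.57,0,0.27],"angular":[0,0,0],"gripper":1},
  {"translation":[-0.57,0,0.27],"angular":[0,0,0],"gripper":1},
])

```text
t: 5.0
tool_pos: [0.459, 0.2383, 0.0795]
tool_rot: [-1.376, -1.639, -0.863]
contact_force: [0.2, -0.1, 0.3]
opening: 0.0854
grip_force: 0.0
```

drive_tool([
  {"translation":[0,0,0],"angular":[0,0,0],"gripper":1},
  {"translation":[0,0,0],"angular":[0,0,0],"gripper":0.5},
  {"translation":[0,0,0],"angular":[0,0,0],"gripper":0.5},
  {"translation":[0,0,0],"angular":[0,0,0],"gripper":0.5},
  {"translation":[0,0,0],"angular":[0,0,0],"gripper":0.5},
], force=50)

```text
t: 5.62
tool_pos: [0.4595, 0.2387, 0.0816]
tool_rot: [-1.372, -1.639, -0.864]
contact_force: [-2.4, -3.8, 5.6]
opening: 0.0585
grip_force: 52.9
```

```bash
python3 log.py; python3 - <<'E'
from kin import *
print(grasp(np.radians(100),.45,-1,.09)[0])
P=cloud(ctrl.get_image("top"));m=(P[...,2]>.232)&(P[...,2]<.245)&(np.hypot(P[...,0]-.462,P[...,1]-.22)<.04)
print("cork",m.sum(),P[m].mean(0) if m.any() else 0)
E
```

```text
5.625 [-0.166  0.186  2.055  1.015  1.535 -0.742] [0.45950535 0.23874106 0.0816264 ] [[-0.079, 0.985, -0.155], [0.428, 0.174, 0.887], [0.9, 0.003, -0.436]]
[0.45868188 0.23995226 0.08021328]
cork 86 [0.46343821 0.22315681 0.23851334]
```

```bash
cat >> kin.py <<'E'
# bottle in hand, measured at the grasp
_pt=np.array([.45950535,.23874106,.0816264]);_Rt=Rn.from_rotvec([-1.372,-1.639,-.864])
_b=np.array([.4632,.2208,0.])
bt=_Rt.inv().apply(_b-_pt); al0=np.radians(100)
Rb0=Rn.from_matrix(np.c_[[np.cos(al0),np.sin(al0),0],[-np.sin(al0),np.cos(al0),0],[0,0,1]]); bR=_Rt.inv()*Rb0
def placeb(xb,dz,yb=0):
    Rb=Rn.from_matrix(np.c_[[0,0,-1.],cy,cx]); R=Rb*bR.inv()
    return O+cx*xb+cy*yb+[0,0,.075+dz]-R.apply(bt),R
E
python3 - <<'E'
from kin import *
o=ctrl.get_obs();p0=o["tool_pos"];R0=Rn.from_rotvec(o["tool_rot"])
c,C=plan(p0+[0,0,.16],R0,6,g=.5)
p,R=placeb(.008,.17)
c,C=plan(p,R,24,c,C,g=.5)
p,R=placeb(.008,.02)
c,C=plan(p,R,8,c,C,g=.5)
print((C.apply(bR.as_matrix()[:,2])), c+C.apply(bt))
E
```

```text
max|cmd| 0.6 speedfrac [0.   0.17 0.03 0.01 0.07 0.12] marg 0.52 wrist [ 0.503 -0.009  0.363] q [-0.17 -0.1   2.02  1.03  1.7  -0.47] end [0.4594 0.2388 0.2416]
[{"translation": [0.6, 0.0, -0.29], "angular": [0.0, 0.0, 0.0], "gripper": 0.5}, {"translation": [0.6, 0.0, -0.29], "angular": [0.0, 0.0, 0.0], "gripper": 0.5}, {"translation": [0.6, 0.01, -0.29], "angular": [0.0, 0.0, 0.0], "gripper": 0.5}, {"translation": [0.6, -0.0, -0.29], "angular": [0.0, 0.0, 0.0], "gripper": 0.5}, {"translation": [0.6, 0.0, -0.29], "angular": [0.0, 0.0, 0.0], "gripper": 0.5}, {"translation": [0.6, 0.0, -0.29], "angular": [0.0, 0.0, 0.0], "gripper": 0.5}]
max|cmd| 0.57 speedfrac [0.08 0.17 0.15 0.13 0.1  0.21] marg 0.56 wrist [ 0.76  -0.197  0.478] q [-0.35  0.44  1.21 -0.11  1.93  1.31] end [ 0.6385 -0.1837  0.2266]
[{"translation": [-0.22, 0.11, -0.41], "angular": [-0.2, -0.32, 0.56], "gripper": 0.5}, {"translation": [-0.22, 0.13, -0.4], "angular": [-0.19, -0.32, 0.57], "gripper": 0.5}, {"translation": [-0.23, 0.17, -0.39], "angular": [-0.19, -0.32, 0.56], "gripper": 0.5}, {"translation": [-0.24, 0.19
[... 1996 characters left out ...]
2], "angular": [-0.0, 0.0, 0.0], "gripper": 0.5}, {"translation": [0.21, 0.0, 0.42], "angular": [-0.0, 0.0, 0.0], "gripper": 0.5}, {"translation": [0.2, 0.0, 0.42], "angular": [-0.0, 0.0, 0.0], "gripper": 0.5}, {"translation": [0.21, 0.0, 0.43], "angular": [-0.0, 0.0, 0.0], "gripper": 0.5}, {"translation": [0.2, 0.0, 0.42], "angular": [-0.0, 0.0, 0.0], "gripper": 0.5}, {"translation": [0.2, 0.0, 0.42], "angular": [-0.0, 0.0, 0.0], "gripper": 0.5}, {"translation": [0.21, 0.0, 0.42], "angular": [-0.0, 0.0, 0.0], "gripper": 0.5}, {"translation": [0.2, 0.0, 0.42], "angular": [-0.0, 0.0, 0.0], "gripper": 0.5}]
[ 9.94184010e-01 -1.07694674e-01 -1.02982949e-04] [ 0.55727091 -0.17537928  0.09515596]
```

drive_tool([
  {"translation":[0.6,0,-0.29],"angular":[0,0,0],"gripper":0.5},
  {"translation":[0.6,0,-0.29],"angular":[0,0,0],"gripper":0.5},
  {"translation":[0.6,0,-0.29],"angular":[0,0,0],"gripper":0.5},
  {"translation":[0.6,0,-0.29],"angular":[0,0,0],"gripper":0.5},
  {"translation":[0.6,0,-0.29],"angular":[0,0,0],"gripper":0.5},
  {"translation":[0.6,0,-0.29],"angular":[0,0,0],"gripper":0.5},
])

```text
t: 6.42
tool_pos: [0.4583, 0.2389, 0.2393]
tool_rot: [-1.377, -1.639, -0.86]
contact_force: [1.0, 0.3, -4.5]
opening: 0.0588
grip_force: 55.1
```

drive_tool([
  {"translation":[-0.22,0.11,-0.41],"angular":[-0.2,-0.32,0.56],"gripper":0.5},
  {"translation":[-0.22,0.13,-0.4],"angular":[-0.19,-0.32,0.57],"gripper":0.5},
  {"translation":[-0.23,0.17,-0.39],"angular":[-0.19,-0.32,0.56],"gripper":0.5},
  {"translation":[-0.24,0.19,-0.37],"angular":[-0.2,-0.31,0.56],"gripper":0.5},
  {"translation":[-0.23,0.22,-0.35],"angular":[-0.19,-0.32,0.57],"gripper":0.5},
  {"translation":[-0.23,0.25,-0.34],"angular":[-0.2,-0.32,0.56],"gripper":0.5},
  {"translation":[-0.23,0.28,-0.32],"angular":[-0.2,-0.32,0.56],"gripper":0.5},
  {"translation":[-0.21,0.3,-0.3],"angular":[-0.19,-0.32,0.57],"gripper":0.5},
])

```text
t: 7.42
tool_pos: [0.5181, 0.0974, 0.2337]
tool_rot: [-2.138, -1.239, -0.437]
contact_force: [0.2, -0.2, -4.3]
opening: 0.0585
grip_force: 55.0
```

drive_tool([
  {"translation":[-0.21,0.32,-0.28],"angular":[-0.19,-0.31,0.56],"gripper":0.5},
  {"translation":[-0.19,0.35,-0.27],"angular":[-0.2,-0.32,0.56],"gripper":0.5},
  {"translation":[-0.17,0.37,-0.25],"angular":[-0.2,-0.32,0.57],"gripper":0.5},
  {"translation":[-0.16,0.39,-0.23],"angular":[-0.19,-0.32,0.56],"gripper":0.5},
  {"translation":[-0.13,0.41,-0.21],"angular":[-0.2,-0.32,0.56],"gripper":0.5},
  {"translation":[-0.11,0.42,-0.2],"angular":[-0.19,-0.32,0.57],"gripper":0.5},
  {"translation":[-0.08,0.44,-0.18],"angular":[-0.19,-0.31,0.56],"gripper":0.5},
  {"translation":[-0.06,0.44,-0.17],"angular":[-0.2,-0.32,0.56],"gripper":0.5},
])

```text
t: 8.43
tool_pos: [0.5775, -0.0434, 0.229]
tool_rot: [-2.719, -0.636, 0.089]
contact_force: [0.4, -0.5, -5.3]
opening: 0.0584
grip_force: 54.9
```

drive_tool([
  {"translation":[-0.03,0.45,-0.15],"angular":[-0.2,-0.32,0.57],"gripper":0.5},
  {"translation":[0.01,0.46,-0.14],"angular":[-0.19,-0.32,0.56],"gripper":0.5},
  {"translation":[0.03,0.46,-0.13],"angular":[-0.2,-0.32,0.56],"gripper":0.5},
  {"translation":[0.06,0.46,-0.11],"angular":[-0.19,-0.32,0.57],"gripper":0.5},
  {"translation":[0.09,0.46,-0.11],"angular":[-0.2,-0.31,0.56],"gripper":0.5},
  {"translation":[0.13,0.45,-0.1],"angular":[-0.19,-0.32,0.56],"gripper":0.5},
  {"translation":[0.15,0.44,-0.09],"angular":[-0.2,-0.32,0.57],"gripper":0.5},
  {"translation":[0.19,0.43,-0.09],"angular":[-0.19,-0.32,0.56],"gripper":0.5},
])

```text
t: 9.43
tool_pos: [0.6376, -0.1838, 0.2237]
tool_rot: [-3.036, 0.164, 0.701]
contact_force: [0.0, 0.1, -4.4]
opening: 0.0585
grip_force: 54.9
```

```bash
python3 log.py; python3 - <<'E'
from kin import *
p,R=placeb(.008,.02)
c,C=plan(p,R,8,g=.5)
for n in("top","scene","wrist"):
    im=ctrl.get_image(n);save(im,n+"3.png");np.savez(n+"3",**im)
a=cv2.imread("pics/scene3.png")[80:390,80:330];b=cv2.imread("pics/top3.png")[80:290,320:500];w=cv2.imread("pics/wrist3.png")
cv2.imwrite("pics/c3.png",np.hstack([cv2.resize(a,(400,496)),cv2.resize(b,(400,496))]))
E
```

```text
9.425 [-0.348  0.44   1.218 -0.114  1.923  1.315] [ 0.6376497  -0.18378999  0.22370312] [[0.894, -0.107, -0.436], [-0.097, -0.994, 0.045], [-0.438, 0.002, -0.899]]
max|cmd| 0.42 speedfrac [0.   0.06 0.04 0.01 0.07 0.01] marg 0.72 wrist [ 0.76  -0.196  0.328] q [-0.35  0.56  1.31 -0.11  1.71  1.34] end [ 0.6386 -0.1837  0.0765]
[{"translation": [0.2, -0.0, 0.41], "angular": [0.0, 0.0, -0.0], "gripper": 0.5}, {"translation": [0.21, -0.0, 0.41], "angular": [0.0, 0.0, -0.01], "gripper": 0.5}, {"translation": [0.2, -0.0, 0.42], "angular": [0.0, 0.01, 0.0], "gripper": 0.5}, {"translation": [0.2, -0.0, 0.41], "angular": [0.0, -0.0, -0.0], "gripper": 0.5}, {"translation": [0.21, -0.01, 0.41], "angular": [0.01, 0.0, -0.01], "gripper": 0.5}, {"translation": [0.2, 0.0, 0.41], "angular": [-0.0, 0.0, 0.0], "gripper": 0.5}, {"translation": [0.2, 0.0, 0.41], "angular": [-0.0, 0.01, -0.0], "gripper": 0.5}, {"translation": [0.21, 0.0, 0.42], "angular": [-0.0, -0.0, -0.0], "gripper": 0.5}]
```

View pics/c3.png

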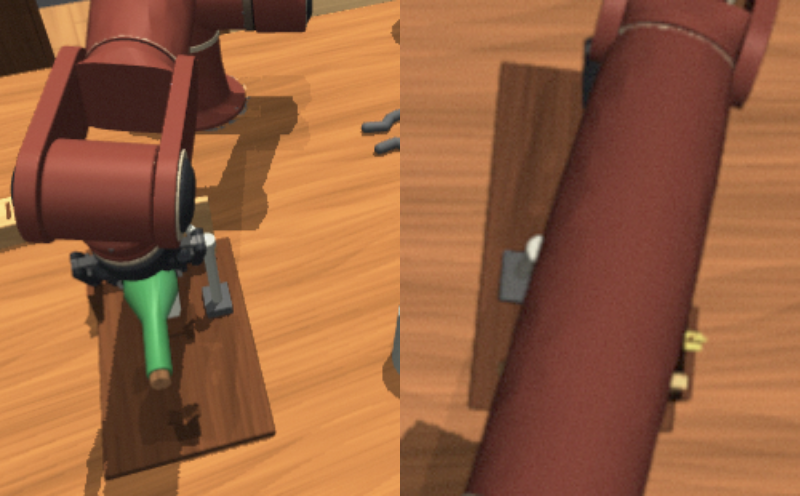

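The left crop shows the bottle held level with its neck pointing at the far notch at about (185,425). The right crop (top view) is mostly blocked by the forearm. I'll check the bottle's axis from the depth data.

```bash
python3 - <<'E'
from kin import *
S=dict(np.load("scene3.npz"));Q=cloud(S);c=S["color"].astype(int)
g=(c[...,1]>c[...,0]*1.25)&(c[...,1]>c[...,2]*1.1)&(Q[...,2]>.1)&(np.hypot(Q[...,0]-.66,Q[...,1]+.18)<.2)
X=Q[g]-O;L=np.c_[X@cx,X@cy,X[:,2]]
def circ(m):
    Y=L[m][:,1:];s=np.linalg.lstsq(np.c_[2*Y,np.ones(len(Y))],(Y**2).sum(1),rcond=None)[0];return s[:2].round(4),np.sqrt(s[2]+s[:2]@s[:2]).round(4),m.sum()
for a in range(110,240,15):
    m=(L[:,0]>a/1e3)&(L[:,0]<a/1e3+.015)
    if m.sum()>10:print(a,circ(m),L[m][:,2].max().round(4))
print(L[:,0].max())
P0=cloud(dict(np.load("scene.npz")));z=P0[...,2]
# V blocks in the first scene view
X=P0.reshape(-1,3)-O;L=np.c_[X@cx,X@cy,X[:,2]]
for a,b in((.01,.055),(.175,.21)):
    m=(L[:,0]>a)&(L[:,0]<b)&(np.abs(L[:,1])<.06)&(L[:,2]>.03)
    print("V",L[m].min(0).round(4),L[m].max(0).round(4),m.sum())
    for y in range(-40,40,8):
        k=m&(L[:,1]>y/1e3)&(L[:,1]<(y+8)/1e3)
        if k.any():print(y,L[k][:,2].max().round(3),L[k][:,0].max().round(3))
E
```

```text
110 (array([-0.0024,  0.2379]), np.float64(0.0297), np.int64(52)) 0.2641
125 (array([-0.0017,  0.2415]), np.float64(0.025), np.int64(267)) 0.2854
140 (array([-0.0022,  0.2401]), np.float64(0.0202), np.int64(264)) 0.2635
155 (array([-0.0025,  0.2401]), np.float64(0.014), np.int64(177)) 0.2569
170 (array([-0.0043,  0.2884]), np.float64(0.0413), np.int64(116)) 0.3378
185 (array([-0.0007,  0.2941]), np.float64(0.0468), np.int64(116)) 0.3471
200 (array([-0.0034,  0.2394]), np.float64(0.0116), np.int64(110)) 0.2525
215 (array([-0.0034,  0.2389]), np.float64(0.0121), np.int64(130)) 0.2527
230 (array([-0.0033,  0.2394]), np.float64(0.0112), np.int64(75)) 0.2524
0.23784375762171348
V [ 0.011  -0.0341  0.0302] [0.0493 0.0597 0.0636] 457
-40 0.061 0.046
-32 0.064 0.048
-24 0.059 0.049
-16 0.051 0.047
-8 0.04 0.048
0 0.039 0.048
8 0.048 0.048
16 0.058 0.049
24 0.063 0.048
32 0.063 0.047
V [ 0.1835 -0.0215  0.0305] [0.2017 0.0219 0.0726] 297
-24 0.073 0.202
-16 0.072 0.202
-8 0.064 0.201
0 0.064 0.2
8 0.072 0.201
16 0.072 0.2
```

drive_tool([
  {"translation":[0.2,-0.05,0.42],"angular":[0,0,0],"gripper":0.5},
  {"translation":[0.2,0,0.42],"angular":[0,0,0],"gripper":0.5},
  {"translation":[0.2,0,0.41],"angular":[0,0,0],"gripper":0.5},
  {"translation":[0.2,0,0.41],"angular":[0,0,0],"gripper":0.5},
  {"translation":[0.2,0,0.41],"angular":[0,0,0],"gripper":0.5},
  {"translation":[0.2,0,0.41],"angular":[0,0,0],"gripper":0.5},
  {"translation":[0.2,0,0.41],"angular":[0,0,0],"gripper":0.5},
  {"translation":[0,0,0],"angular":[0,0,0],"gripper":0.5},
])

```text
t: 10.58
tool_pos: [0.6362, -0.1813, 0.0941]
tool_rot: [-3.033, 0.16, 0.705]
contact_force: [0.2, -0.6, -4.4]
opening: 0.0586
grip_force: 54.9
```

drive_tool([
  {"translation":[0.1,0,0.2],"angular":[0,0,0],"gripper":0.5},
  {"translation":[0.1,0,0.2],"angular":[0,0,0],"gripper":0.5},
  {"translation":[0,0,0],"angular":[0,0,0],"gripper":0.5},
])

```text
t: 10.95
tool_pos: [0.6372, -0.1816, 0.0779]
tool_rot: [-3.035, 0.16, 0.701]
contact_force: [-0.9, -0.0, -4.7]
opening: 0.0585
grip_force: 54.9
```

```bash
python3 log.py; python3 - <<'E'
from kin import *
o=ctrl.get_obs();R=Rn.from_rotvec(o["tool_rot"]);b=o["tool_pos"]+R.apply(bt)-O
print("base in cradle",b@cx,b@cy,b[2],o["contact_force"])
S=ctrl.get_image("scene");np.savez("scene4",**S);Q=cloud(S);c=S["color"].astype(int)
g=(c[...,1]>c[...,0]*1.25)&(c[...,1]>c[...,2]*1.1)&(np.hypot(Q[...,0]-.66,Q[...,1]+.18)<.2)
X=Q[g]-O;L=np.c_[X@cx,X@cy,X[:,2]]
for a in range(110,240,15):
    m=(L[:,0]>a/1e3)&(L[:,0]<a/1e3+.015)&(L[:,2]<.13)
    if m.sum()>10:
        Y=L[m][:,1:];s=np.linalg.lstsq(np.c_[2*Y,np.ones(len(Y))],(Y**2).sum(1),rcond=None)[0];print(a,s[:2].round(4))
E
```

```text
10.95 [-0.345  0.557  1.313 -0.106  1.714  1.339] [ 0.63718923 -0.18162091  0.07791826] [[0.894, -0.105, -0.436], [-0.095, -0.994, 0.045], [-0.438, 0.001, -0.899]]
base in cradle 0.006551699434708954 0.0021617728068149093 0.09647387206312409 [-0.89168928 -0.0434538  -4.68876275]
125 [0.002 0.068]
140 [0.    0.069]
155 [0.0014 0.0967]
170 [0.0002 0.0876]
185 [0.0026 0.0667]
200 [0.0007 0.0937]
215 [0.0005 0.094 ]
230 [0.0005 0.0945]
```

drive_tool([
  {"translation":[0.08,0,0.16],"angular":[0,0,0],"gripper":0.5},
  {"translation":[0.08,0,0.16],"angular":[0,0,0],"gripper":0.5},
  {"translation":[0,0,0],"angular":[0,0,0],"gripper":0.5},
])

```text
t: 11.38
tool_pos: [0.6372, -0.1816, 0.0633]
tool_rot: [-3.034, 0.16, 0.702]
contact_force: [-0.8, 0.8, -5.3]
opening: 0.0585
grip_force: 54.9
```

drive_tool([
  {"translation":[0.02,0,0.05],"angular":[0,0,0],"gripper":0.5},
  {"translation":[0,0,0],"angular":[0,0,0],"gripper":0.5},
])

```text
t: 11.62
tool_pos: [0.6377, -0.1818, 0.0624]
tool_rot: [-3.036, 0.161, 0.699]
contact_force: [0.3, 0.7, -4.5]
opening: 0.0584
grip_force: 54.9
```

drive_tool([
  {"translation":[0.02,0,0.05],"angular":[0,0,0],"gripper":0.5},
  {"translation":[0,0,0],"angular":[0,0,0],"gripper":0.5},
])

```text
t: 11.88
tool_pos: [0.6376, -0.182, 0.0604]
tool_rot: [-3.036, 0.161, 0.698]
contact_force: [0.5, -0.7, -2.4]
opening: 0.0586
grip_force: 54.9
```

drive_tool([
  {"translation":[0.02,0,0.05],"angular":[0,0,0],"gripper":0.5},
  {"translation":[0,0,0],"angular":[0,0,0],"gripper":0.5},
])

```text
t: 12.12
tool_pos: [0.6377, -0.1823, 0.0596]
tool_rot: [-3.037, 0.161, 0.698]
contact_force: [-1.0, -1.0, 3.1]
opening: 0.0589
grip_force: 55.4
```

drive_tool([
  {"translation":[0.01,0,0.02],"angular":[0,0,0],"gripper":0.5},
  {"translation":[0,0,0],"angular":[0,0,0],"gripper":0.5},
])

```text
t: 12.38
tool_pos: [0.6377, -0.1823, 0.0595]
tool_rot: [-3.036, 0.161, 0.699]
contact_force: [-2.9, -1.1, 5.7]
opening: 0.0582
grip_force: 55.6
```

drive_tool([
  {"translation":[0,0,0],"angular":[0,0,0],"gripper":0.72},
  {"translation":[0,0,0],"angular":[0,0,0],"gripper":0.76},
  {"translation":[0,0,0],"angular":[0,0,0],"gripper":0.9},
  {"translation":[0,0,0],"angular":[0,0,0],"gripper":1},
  {"translation":[0,0,0],"angular":[0,0,0],"gripper":1},
  {"translation":[0,0,0],"angular":[0,0,0],"gripper":1},
])

```text
t: 13.12
tool_pos: [0.6374, -0.1817, 0.0572]
tool_rot: [-3.036, 0.161, 0.699]
contact_force: [-1.3, 1.1, -0.4]
opening: 0.0857
grip_force: 0.0
```

```bash
cat > bot.py <<'E'
from kin import *
def bottle(n):
    S=ctrl.get_image("scene");save(S,n+".png");np.savez(n,**S);Q=cloud(S);c=S["color"].astype(int)
    g=(c[...,1]>c[...,0]*1.25)&(c[...,1]>c[...,2]*1.1)&(np.hypot(Q[...,0]-.66,Q[...,1]+.18)<.2)
    X=Q[g]-O;L=np.c_[X@cx,X@cy,X[:,2]]
    for a in range(5,240,15):
        m=(L[:,0]>a/1e3)&(L[:,0]<a/1e3+.015)&(L[:,2]<.13)
        if m.sum()>10:
            Y=L[m][:,1:];s=np.linalg.lstsq(np.c_[2*Y,np.ones(len(Y))],(Y**2).sum(1),rcond=None)[0];print(a,s[:2].round(4),np.sqrt(s[2]+s[:2]@s[:2]).round(4),m.sum())
    print("x range",np.percentile(L[:,0],[1,99]))
E
python3 - <<'E'
from bot import *
bottle("scene5")
o=ctrl.get_obs();R=Rn.from_rotvec(o["tool_rot"]);p=o["tool_pos"]
print(o["contact_force"])
c,C=plan(p+[0,0,.2],R,8)
cv2.imwrite("pics/c5.png",cv2.resize(cv2.imread("pics/scene5.png")[150:390,80:330],(600,576)))
E
```

```text
125 [0.0008 0.0571] 0.0389 93
140 [0.0005 0.077 ] 0.0197 194
155 [0.0004 0.0773] 0.0132 139
170 [-0.0028  0.0494] 0.0353 86
185 [0.0015 0.048 ] 0.0364 100
200 [-0.0001  0.0734] 0.0131 91
215 [0.0005 0.0753] 0.0115 99
230 [-0.0001  0.0763] 0.011 42
x range [0.1294364  0.23521662]
[ 0.85318982 -0.49483229 -0.35146969]
max|cmd| 0.57 speedfrac [0.   0.08 0.06 0.01 0.1  0.01] marg 0.65 wrist [ 0.759 -0.195  0.509] q [-0.35  0.42  1.19 -0.11  1.97  1.31] end [ 0.6373 -0.1819  0.2573]
[{"translation": [-0.27, 0.0, -0.56], "angular": [0.0, 0.0, 0.0], "gripper": 1}, {"translation": [-0.28, 0.0, -0.56], "angular": [0.0, 0.0, 0.0], "gripper": 1}, {"translation": [-0.27, 0.0, -0.57], "angular": [0.0, 0.0, 0.0], "gripper": 1}, {"translation": [-0.27, 0.0, -0.56], "angular": [0.0, 0.0, 0.0], "gripper": 1}, {"translation": [-0.28, 0.0, -0.56], "angular": [0.0, 0.0, 0.0], "gripper": 1}, {"translation": [-0.27, 0.0, -0.56], "angular": [0.0, 0.0, 0.0], "gripper": 1}, {"translation": [-0.27, 0.0, -0.56], "angular": [0.0, 0.0, 0.0], "gripper": 1}, {"translation": [-0.28, 0.01, -0.57], "angular": [0.0, 0.0, 0.0], "gripper": 1}]
```

View pics/c5.png

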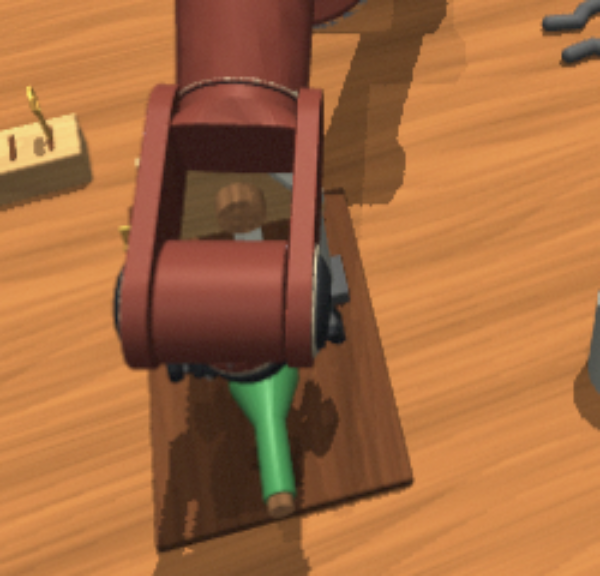

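The crop shows the bottle lying in both V's with its cork at (280,500), past the neck notch. Depth puts the axis level at z of about 76 mm and y of about 0. I'll rise straight up.

drive_tool([
  {"translation":[-0.27,0,-0.56],"angular":[0,0,0],"gripper":1},
  {"translation":[-0.28,0,-0.56],"angular":[0,0,0],"gripper":1},
  {"translation":[-0.27,0,-0.56],"angular":[0,0,0],"gripper":1},
  {"translation":[-0.27,0,-0.56],"angular":[0,0,0],"gripper":1},
  {"translation":[-0.28,0,-0.56],"angular":[0,0,0],"gripper":1},
  {"translation":[-0.27,0,-0.56],"angular":[0,0,0],"gripper":1},
  {"translation":[-0.27,0,-0.56],"angular":[0,0,0],"gripper":1},
  {"translation":[-0.27,0,-0.56],"angular":[0,0,0],"gripper":1},
])

```text
t: 14.18
tool_pos: [0.6373, -0.1815, 0.2581]
tool_rot: [-3.035, 0.161, 0.699]
contact_force: [-0.5, 0.8, -0.3]
opening: 0.0853
grip_force: 0.0
```

```bash
python3 - <<'E'
from bot import *
bottle("scene6")
def leg(x,y,z):
    R=Rn.from_matrix(np.c_[-cy,-cx,[0,0,-1.]]);return O+cx*x+cy*y+[0,0,z],R
c,C=plan(*leg(-.1,-.05,.23),16)
E
```

```text
5 [0.0007 0.0749] 0.0293 106
20 [-0.0012  0.0575] 0.0445 141
35 [0.0003 0.0744] 0.0297 145
50 [-0.0017  0.0543] 0.0476 158
65 [-0.0008  0.0622] 0.0404 150
80 [-0.0003  0.0624] 0.0401 167
95 [0.0006 0.0763] 0.0282 157
110 [0.0005 0.0752] 0.029 176
125 [-0.      0.0651] 0.0353 224
140 [0.0002 0.0653] 0.0293 199
155 [0.0004 0.0769] 0.0135 138
170 [-0.0029  0.0495] 0.0354 89
185 [0.002  0.0503] 0.0339 96
200 [0.0004 0.0758] 0.0113 90
215 [0.0002 0.0754] 0.0116 100
230 [-0.0002  0.076 ] 0.0112 41
x range [0.01028568 0.23304141]
max|cmd| 0.7 speedfrac [0.05 0.14 0.12 0.05 0.08 0.23] marg 0.49 wrist [ 0.444 -0.214  0.51 ] q [-0.6  -0.27  1.91  0.    1.5   2.65] end [ 0.4445 -0.2137  0.2302]
[{"translation": [-0.25, 0.08, 0.17], "angular": [0.16, 0.16, 0.69], "gripper": 1}, {"translation": [-0.24, 0.11, 0.17], "angular": [0.16, 0.15, 0.69], "gripper": 1}, {"translation": [-0.23, 0.13, 0.16], "angular": [0.15, 0.16, 0.69], "gripper": 1}, {"translation": [-0.22, 0.16, 0.15], "angular": [0.16, 0.15, 0.69], "gripper": 1}, {"translation": [-0.2, 0.19, 0.14], "angular": [0.16, 0.16, 0.7], "gripper
[... 209 characters left out ...]
angular": [0.15, 0.16, 0.69], "gripper": 1}]
[{"translation": [-0.13, 0.26, 0.1], "angular": [0.16, 0.15, 0.69], "gripper": 1}, {"translation": [-0.11, 0.28, 0.1], "angular": [0.16, 0.16, 0.69], "gripper": 1}, {"translation": [-0.08, 0.29, 0.09], "angular": [0.16, 0.15, 0.69], "gripper": 1}, {"translation": [-0.06, 0.29, 0.08], "angular": [0.16, 0.16, 0.69], "gripper": 1}, {"translation": [-0.03, 0.3, 0.08], "angular": [0.15, 0.16, 0.69], "gripper": 1}, {"translation": [-0.0, 0.31, 0.07], "angular": [0.16, 0.15, 0.7], "gripper": 1}, {"translation": [0.02, 0.3, 0.06], "angular": [0.16, 0.16, 0.69], "gripper": 1}, {"translation": [0.06, 0.3, 0.05], "angular": [0.16, 0.15, 0.69], "gripper": 1}]
```

drive_tool([
  {"translation":[-0.25,0.08,0.17],"angular":[0.16,0.16,0.69],"gripper":1},
  {"translation":[-0.24,0.11,0.17],"angular":[0.16,0.15,0.69],"gripper":1},
  {"translation":[-0.23,0.13,0.16],"angular":[0.15,0.16,0.69],"gripper":1},
  {"translation":[-0.22,0.16,0.15],"angular":[0.16,0.15,0.69],"gripper":1},
  {"translation":[-0.2,0.19,0.14],"angular":[0.16,0.16,0.7],"gripper":1},
  {"translation":[-0.2,0.2,0.13],"angular":[0.16,0.15,0.69],"gripper":1},
  {"translation":[-0.17,0.23,0.13],"angular":[0.16,0.16,0.69],"gripper":1},
  {"translation":[-0.15,0.24,0.12],"angular":[0.15,0.16,0.69],"gripper":1},
])

```text
t: 15.22
tool_pos: [0.5399, -0.1974, 0.2405]
tool_rot: [-2.794, 1.361, 0.385]
contact_force: [0.0, 0.5, 0.2]
opening: 0.0853
grip_force: 0.0
```

drive_tool([
  {"translation":[-0.13,0.26,0.1],"angular":[0.16,0.15,0.69],"gripper":1},
  {"translation":[-0.11,0.28,0.1],"angular":[0.16,0.16,0.69],"gripper":1},
  {"translation":[-0.08,0.29,0.09],"angular":[0.16,0.15,0.69],"gripper":1},
  {"translation":[-0.06,0.29,0.08],"angular":[0.16,0.16,0.69],"gripper":1},
  {"translation":[-0.03,0.3,0.08],"angular":[0.15,0.16,0.69],"gripper":1},
  {"translation":[0,0.31,0.07],"angular":[0.16,0.15,0.7],"gripper":1},
  {"translation":[0.02,0.3,0.06],"angular":[0.16,0.16,0.69],"gripper":1},
  {"translation":[0.06,0.3,0.05],"angular":[0.16,0.15,0.69],"gripper":1},
])

```text
t: 16.23
tool_pos: [0.4427, -0.2132, 0.2253]
tool_rot: [2.093, -2.34, -0.007]
contact_force: [0.2, 1.2, -0.4]
opening: 0.0854
grip_force: 0.0
```

```bash
cat >> kin.py <<'E'
def leg(x,y,z):
    R=Rn.from_matrix(np.c_[-cy,-cx,[0,0,-1.]]);return O+cx*x+cy*y+[0,0,z],R
def toc(X):
    d=X-O;return np.stack([d@cx,d@cy,d[...,2]],-1)
E
python3 - <<'E'
from kin import *
o=ctrl.get_obs();print(toc(o["tool_pos"]))
W=ctrl.get_image("wrist");save(W,"wrist7.png");np.savez("wrist7",**W)
T=ctrl.get_image("top");np.savez("top7",**T)
S=ctrl.get_image("scene");np.savez("scene7",**S)
for n,I in(("wrist",W),("top",T),("scene",S)):
    L=toc(cloud(I));c=I["color"].astype(int)
    y=(c[...,0]>120)&(c[...,0]<1.35*c[...,1])&(c[...,2]<.62*c[...,1])&(L[...,1]<-.084)&(L[...,1]>-.13)&(L[...,2]>.085)&(L[...,2]<.125)&(abs(L[...,0]+.06)<.06)
    X=L[y];print(n,"brass",y.sum())
    if y.any():
        k=X[:,0]>-.075
        for m in(k,~k):
            if m.any():print(X[m].mean(0).round(4),X[m].min(0).round(4),X[m].max(0).round(4))
        v,u=np.nonzero(y);print(u.min(),u.max(),v.min(),v.max())
    b=(L[...,2]>.146)&(L[...,2]<.153)&(abs(L[...,1])<.083)&(L[...,0]<-.08)&(L[...,0]>-.12)
    for s in(-.085,-.06,-.04,-.02,0,.02,.04,.06):
        m=b&(L[...,1]>s)&(L[...,1]<s+.02)
        if m.sum()>5:print("board",s,L[m].mean(0).round(4),np.percentile(L[m][:,0],[3,97]).round(4))
E
```

```text
[-0.10186379 -0.04981228  0.22530342]
wrist brass 262
[-0.0569 -0.1024  0.094 ] [-0.0638 -0.1093  0.086 ] [-0.0482 -0.0942  0.112 ]
[-0.1008 -0.0873  0.1062] [-0.1016 -0.0902  0.1052] [-0.1    -0.084   0.1072]
218 282 124 157
board -0.085 [-0.1011 -0.0737  0.1497] [-0.1069 -0.0954]
board -0.06 [-0.1014 -0.0501  0.1499] [-0.1069 -0.0958]
board -0.04 [-0.1013 -0.0301  0.1498] [-0.107  -0.0956]
board -0.02 [-0.1012 -0.0101  0.1496] [-0.107  -0.0953]
board 0 [-0.0995  0.0029  0.1496] [-0.1063 -0.0951]
board 0.02 [-0.1011  0.0328  0.1499] [-0.1056 -0.0956]
board 0.04 [-0.1005  0.05    0.1499] [-0.1056 -0.0954]
board 0.06 [-0.1005  0.0666  0.1497] [-0.1056 -0.0951]
top brass 0
board -0.06 [-0.1006 -0.0438  0.1496] [-0.1064 -0.0953]
board -0.04 [-0.1012 -0.0298  0.1501] [-0.1068 -0.0955]
board -0.02 [-0.1008 -0.0122  0.1502] [-0.1064 -0.0949]
board 0 [-0.1018  0.0153  0.1505] [-0.1064 -0.0963]
board 0.02 [-0.1014  0.0301  0.15  ] [-0.1068 -0.0953]
board 0.04 [-0.101   0.0496  0.1501] [-0.1063 -0.0949]
board 0.06 [-0.1005  0.07    0.1497] [-0.1063 -0.0948]
scene brass 5
[-0.0511 -0.1044  0.094 ] [-0.0551 -0.1075  0.0868] [-0.0481 -0.101   0.1076]
[-0.0997 -0.0877  0.1025] [-0.0999 -0.0887  0.102 ] [-0.0995 -0.0867  0.103 ]
132 140 231 253
board -0.085 [-0.0992 -0.074   0.1488] [-0.1062 -0.0937]
board -0.06 [-0.0988 -0.0496  0.1489] [-0.1046 -0.0946]
board -0.04 [-0.0996 -0.0302  0.1488] [-0.1047 -0.0947]
board -0.02 [-0.0996 -0.0098  0.1489] [-0.106  -0.0947]
board 0 [-0.097   0.0036  0.1478] [-0.101  -0.0942]
board 0.02 [-0.1005  0.0318  0.1491] [-0.1069 -0.0944]
board 0.04 [-0.0992  0.0497  0.1487] [-0.106  -0.0935]
board 0.06 [-0.0995  0.0698  0.1489] [-0.1054 -0.0941]
```

View pics/wrist7.png

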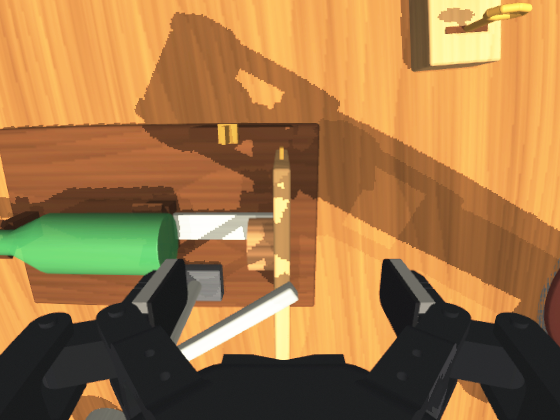

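The wrist view shows the brass mark at (228,134), the board's brass strip at (281,153), the lever tip at (293,292) and the bottle lying at (100,240). The fingers straddle the board. Next I'll get the fin's x from its highest points.

```bash
python3 - <<'E'
from kin import *
I=dict(np.load("wrist7.npz"));L=toc(cloud(I));c=I["color"].astype(int)
b=L[120:148,212:244];z=b[...,2]
for lo,hi in((.085,.095),(.095,.103),(.103,.107),(.107,.115)):
    m=(z>lo)&(z<hi)
    if m.any():print(lo,m.sum(),b[m].mean(0).round(4),b[m].min(0).round(4),b[m].max(0).round(4))
for r in range(122,148,3):print(r,[int(x*1000) if x==x else -1 for x in z[r-120,::2]])
l=(L[...,2]>.16)&(L[...,2]<.175)&(L[...,0]>-.14)&(L[...,0]<-.02)&(c.min(-1)>120)
X=L[l];f=np.polyfit(X[:,0],X[:,1],1);print("lever",l.sum(),X.min(0),X.max(0),np.arctan(-f[0]) ,f)
I=dict(np.load("wrist7.npz"))
cv2.imwrite("pics/c7.png",cv2.resize(I["color"][115:170,200:300,::-1],(800,440),interpolation=cv2.INTER_CUBIC))
for p in((-.1,-.05,.13),):
    c,C=plan(*leg(*p),6)
E
```

```text
0.085 267 [-0.0577 -0.1018  0.0883] [-0.0642 -0.1093  0.0851] [-0.0479 -0.0933  0.0944]
0.095 29 [-0.0575 -0.1018  0.0989] [-0.0577 -0.108   0.0952] [-0.0572 -0.0947  0.1026]
0.103 17 [-0.0575 -0.1006  0.1051] [-0.0576 -0.1083  0.1033] [-0.0572 -0.0943  0.107 ]
0.107 85 [-0.0562 -0.1017  0.1098] [-0.0577 -0.1084  0.1072] [-0.0541 -0.0946  0.112 ]
122 [-1, 0, 0, 0, 0, 0, 0, 0, 0, 0, 0, 0, 0, 0, 0, 0]
125 [38, 37, 36, 86, 89, 87, 86, 91, 91, 88, 88, 87, 87, 36, 37, 37]
128 [79, 78, 80, 88, 88, 111, 110, 102, 92, 88, 89, 88, 87, 80, 79, 80]
131 [80, 79, 80, 89, 87, 109, 110, 101, 94, 88, 90, 88, 88, 81, 79, 79]
134 [79, 79, 80, 87, 88, 110, 109, 103, 93, 88, 87, 88, 88, 81, 80, 80]
137 [79, 79, 80, 88, 88, 109, 109, 104, 95, 88, 88, 87, 88, 81, 80, 79]
140 [15, 14, 15, 87, 88, 110, 109, 105, 95, 87, 89, 87, 88, 81, 14, 14]
143 [14, 14, 14, 14, 86, 111, 109, 105, 87, 87, 88, 86, 88, 14, 15, 14]
146 [14, 15, 15, 15, 14, 14, 14, 14, 15, 15, 14, 14, 15, 16, 14, 15]
lever 1922 [-0.11151495 -0.0022128   0.164851  ] [-0.02458524  0.05876828  0.16978527] -0.5638334340316195 [0.63230265 0.0707482 ]
max|cmd| 0.4 speedfrac [0.   0.05 0.05 0.   0.08 0.  ] marg 0.49 wrist [ 0.444 -0.214  0.41 ] q [-0.6  -0.18  2.01  0.    1.31  2.65] end [ 0.4445 -0.2135  0.1302]
[{"translation": [0.0, -0.01, 0.4], "angular": [0.01, 0.0, 0.0], "gripper": 1}, {"translation": [0.0, -0.01, 0.39], "angular": [0.0, 0.0, 0.0], "gripper": 1}, {"translation": [0.01, -0.01, 0.4], "angular": [0.01, 0.01, 0.0], "gripper": 1}, {"translation": [-0.0, -0.0, 0.4], "angular": [0.01, -0.0, 0.0], "gripper": 1}, {"translation": [0.0, -0.01, 0.4], "angular": [0.0, 0.0, 0.01], "gripper": 1}, {"translation": [0.0, -0.01, 0.39], "angular": [0.01, 0.0, -0.0], "gripper": 1}]
```

View pics/c7.png

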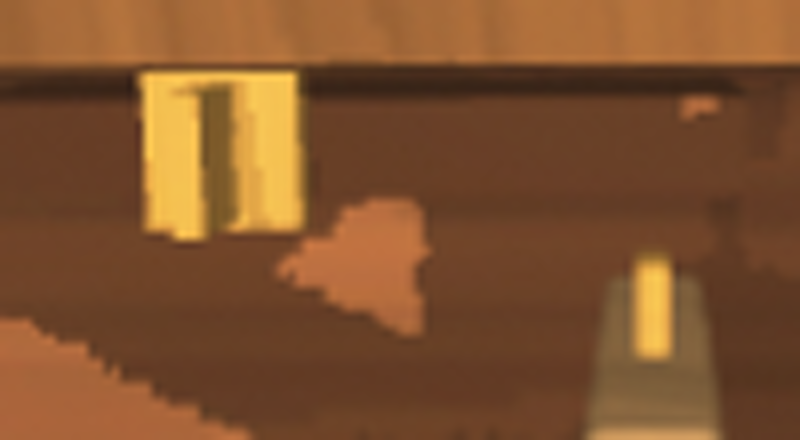

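The crop shows the brass fin with its dark side at about (217,155) and the strip at (652,305). The leg must move 45 mm, and the lever stands at 0.56 rad. I'll descend and pinch the board.

drive_tool([
  {"translation":[0,-0.01,0.4],"angular":[0,0,0],"gripper":1},
  {"translation":[0,-0.01,0.4],"angular":[0,0,0],"gripper":1},
  {"translation":[0,-0.01,0.4],"angular":[0,0,0],"gripper":1},
  {"translation":[0,0,0.4],"angular":[0,0,0],"gripper":1},
  {"translation":[0,0,0.4],"angular":[0,0,0],"gripper":1},
  {"translation":[0,0,0.38],"angular":[0,0,0],"gripper":1},
  {"translation":[0,0,0],"angular":[0,0,0],"gripper":0.5},
])

```text
t: 17.25
tool_pos: [0.443, -0.2125, 0.1282]
tool_rot: [2.096, -2.336, -0.013]
contact_force: [-0.1, 0.0, 0.1]
opening: 0.0699
grip_force: 0.0
```

drive_tool([
  {"translation":[0,0,0],"angular":[0,0,0],"gripper":0.4},
  {"translation":[0,0,0],"angular":[0,0,0],"gripper":0.2},
  {"translation":[0,0,0],"angular":[0,0,0],"gripper":0.1},
  {"translation":[0,0,0],"angular":[0,0,0],"gripper":0.05},
  {"translation":[0,0,0],"angular":[0,0,0],"gripper":0.05},
  {"translation":[0,0,0],"angular":[0,0,0],"gripper":0.05},
], force=30)

```text
t: 18.0
tool_pos: [0.4441, -0.2134, 0.1309]
tool_rot: [2.097, -2.337, -0.007]
contact_force: [-2.8, 1.7, 5.0]
opening: 0.0115
grip_force: 31.9
```

```bash
python3 - <<'E'
from kin import *
o=ctrl.get_obs();print(toc(o["tool_pos"]),o["contact_force"],o["opening"])
p=o["tool_pos"];c,C=plan(p+cx*.0455,Rn.from_matrix(np.c_[-cy,-cx,[0,0,-1.]]),8,g=.05)
E
```

```text
[-0.10036992 -0.04979713  0.13087636] [-2.81271565  1.72144268  4.95554882] 0.01146292933590249
max|cmd| 0.15 speedfrac [0.02 0.05 0.03 0.   0.01 0.02] marg 0.45 wrist [ 0.49  -0.218  0.41 ] q [-0.56 -0.08  1.91 -0.    1.3   2.69] end [ 0.4895 -0.2183  0.1308]
[{"translation": [-0.0, -0.14, -0.0], "angular": [0.0, 0.0, -0.0], "gripper": 0.05}, {"translation": [-0.0, -0.14, -0.0], "angular": [0.01, 0.0, -0.0], "gripper": 0.05}, {"translation": [-0.0, -0.15, -0.0], "angular": [0.0, 0.0, -0.0], "gripper": 0.05}, {"translation": [-0.0, -0.14, -0.0], "angular": [0.01, 0.0, -0.0], "gripper": 0.05}, {"translation": [-0.0, -0.14, -0.0], "angular": [0.0, 0.01, -0.0], "gripper": 0.05}, {"translation": [-0.0, -0.14, -0.0], "angular": [0.0, -0.0, -0.0], "gripper": 0.05}, {"translation": [-0.0, -0.15, -0.0], "angular": [0.01, -0.0, -0.0], "gripper": 0.05}, {"translation": [-0.0, -0.14, -0.0], "angular": [0.0, -0.0, -0.0], "gripper": 0.05}]
```

drive_tool([
  {"translation":[0,-0.14,0],"angular":[0,0,0],"gripper":0.05},
  {"translation":[0,-0.14,0],"angular":[0,0,0],"gripper":0.05},
  {"translation":[0,-0.15,0],"angular":[0,0,0],"gripper":0.05},
  {"translation":[0,-0.14,0],"angular":[0,0,0],"gripper":0.05},
  {"translation":[0,-0.14,0],"angular":[0,0,0],"gripper":0.05},
  {"translation":[0,-0.14,0],"angular":[0,0,0],"gripper":0.05},
  {"translation":[0,-0.15,0],"angular":[0,0,0],"gripper":0.05},
  {"translation":[0,-0.13,0],"angular":[0,0,0],"gripper":0.05},
])

```text
t: 19.0
tool_pos: [0.4891, -0.2184, 0.1309]
tool_rot: [2.096, -2.336, -0.007]
contact_force: [-5.4, 2.2, 7.5]
opening: 0.0115
grip_force: 32.2
```

drive_tool([
  {"translation":[0,0,0],"angular":[0,0,0],"gripper":0.05},
  {"translation":[0,0,0],"angular":[0,0,0],"gripper":0.05},
])

```text
t: 19.25
tool_pos: [0.4891, -0.2183, 0.1308]
tool_rot: [2.097, -2.336, -0.007]
contact_force: [-4.4, -0.2, 6.2]
opening: 0.0114
grip_force: 32.1
```

```bash
cat > mk.py <<'E'
from kin import *
import sys
o=ctrl.get_obs();print("tcp",toc(o["tool_pos"]).round(4),o["contact_force"].round(1),o["opening"],o["grip_force"],o["t"])
I=ctrl.get_image("wrist");save(I,sys.argv[1]+".png");np.savez(sys.argv[1],**I)
L=toc(cloud(I));c=I["color"].astype(int)
f=(L[...,2]>.1065)&(L[...,2]<.114)&(L[...,1]<-.093)&(L[...,1]>-.11)&(L[...,0]>-.075)&(L[...,0]<-.03)
if f.any():print("fin",f.sum(),np.percentile(L[f][:,0],[5,50,95]).round(4))
b=(L[...,2]>.1465)&(L[...,2]<.1535)&(L[...,1]<.083)&(L[...,1]>-.086)&(L[...,0]<-.03)&(L[...,0]>-.08)
for s in np.arange(-.085,.08,.02):
    m=b&(L[...,1]>s)&(L[...,1]<s+.02)
    if m.sum()>20:print("board",round(s,3),np.percentile(L[m][:,0],[4,50,96]).round(4),m.sum())
l=(L[...,2]>.164)&(L[...,2]<.172)&(c.min(-1)>110)&(L[...,1]>-.03)&(L[...,0]>-.15)&(L[...,0]<-.012)
X=L[l];print("lever n",len(X))
if len(X)>50:
    r=cv2.fitLine(X[:,:2].astype(np.float32),cv2.DIST_L2,0,.01,.01).ravel();print("lever angle",np.arctan(r[1]/r[0]),r)
E
python3 mk.py w8
```

```text
tcp [-0.0552 -0.0499  0.1308] [-4.4 -0.2  6.2] 0.011416298668614083 32.08781361579895 19.25
fin 172 [-0.0576 -0.0563 -0.0551]
board -0.085 [-0.0606 -0.0553 -0.0498] 1263
board -0.065 [-0.0703 -0.0549 -0.0393] 1660
board -0.045 [-0.0602 -0.0549 -0.0497] 1047
board -0.025 [-0.0603 -0.0549 -0.0497] 660
lever n 0
```

drive_tool([
  {"translation":[0,-0.02,0],"angular":[0,0,0],"gripper":0.19},
  {"translation":[0,-0.03,0],"angular":[0,0,0],"gripper":0.19},
  {"translation":[0,0,0],"angular":[0,0,0],"gripper":0.19},
  {"translation":[0,0,0],"angular":[0,0,0],"gripper":0.19},
])

```text
t: 19.8
tool_pos: [0.4906, -0.2183, 0.1295]
tool_rot: [2.096, -2.336, -0.009]
contact_force: [-4.1, -0.4, 1.8]
opening: 0.0164
grip_force: 2.0
```

```bash
python3 mk.py w9
```

```text
tcp [-0.0537 -0.0496  0.1295] [-4.1 -0.4  1.8] 0.016432319749812116 1.9609757512807846 19.8
fin 195 [-0.0576 -0.0561 -0.0547]
board -0.085 [-0.0613 -0.0558 -0.0506] 1269
board -0.065 [-0.0713 -0.0555 -0.0353] 1766
board -0.045 [-0.0611 -0.0555 -0.05  ] 1101
board -0.025 [-0.0606 -0.0552 -0.0498] 649
lever n 0
```

drive_tool([
  {"translation":[-0.2,0,0],"angular":[0,0,0],"gripper":0.19},
  {"translation":[-0.2,0,0],"angular":[0,0,0],"gripper":0.19},
  {"translation":[-0.2,0,0],"angular":[0,0,0],"gripper":0.19},
  {"translation":[-0.2,0,0],"angular":[0,0,0],"gripper":0.19},
  {"translation":[-0.2,0,0],"angular":[0,0,0],"gripper":0.19},
  {"translation":[-0.2,0,0],"angular":[0,0,0],"gripper":0.19},
  {"translation":[0,0,0],"angular":[0,0,0],"gripper":0.19},
])

```text
t: 20.72
tool_pos: [0.496, -0.1691, 0.1297]
tool_rot: [2.098, -2.337, -0.011]
contact_force: [-3.7, 1.8, 1.3]
opening: 0.0162
grip_force: 2.0
```

drive_tool([
  {"translation":[-0.2,0,0],"angular":[0,0,0],"gripper":0.19},
  {"translation":[-0.2,0,0],"angular":[0,0,0],"gripper":0.19},
  {"translation":[-0.2,0,0],"angular":[0,0,0],"gripper":0.19},
  {"translation":[0,0,0],"angular":[0,0,0],"gripper":0.19},
])

```text
t: 21.22
tool_pos: [0.4986, -0.1462, 0.13]
tool_rot: [2.097, -2.336, -0.008]
contact_force: [-5.2, -1.7, -0.0]
opening: 0.0161
grip_force: 2.3
```

```bash
python3 mk.py w10; python3 - <<'E'
from kin import *
for n in("scene","top"):
    I=ctrl.get_image(n);save(I,n+"10.png");L=toc(cloud(I))
    l=(L[...,2]>.160)&(L[...,2]<.174)&(L[...,0]>-.15)&(L[...,0]<.013)&(L[...,1]>0)&(L[...,1]<.085)&(I["color"].min(-1)>110)
    X=L[l];print(n,len(X),X.min(0) if len(X) else 0,X.max(0) if len(X) else 0)
E
```

```text
tcp [-0.0535  0.0229  0.13  ] [-5.2 -1.7 -0. ] 0.01612716030063102 2.3371875560519584 21.225
fin 28 [-0.0571 -0.0557 -0.0544]
board -0.085 [-0.0611 -0.0557 -0.0502] 1769
board -0.065 [-0.061  -0.0557 -0.0504] 1910
board -0.045 [-0.0609 -0.0555 -0.0503] 1717
board -0.025 [-0.0612 -0.0556 -0.0502] 1555
board -0.005 [-0.0645 -0.0556 -0.042 ] 1597
board 0.015 [-0.0718 -0.0553 -0.0348] 1451
board 0.035 [-0.0606 -0.0545 -0.0497] 594
lever n 2192
lever angle 0.30010802 [ 0.95530456  0.29562342 -0.0855784   0.02669225]
scene 173 [-0.07379863  0.03892099  0.16338569] [0.01102039 0.08196288 0.17033629]
top 171 [-0.04097753  0.05447681  0.16335955] [0.01169106 0.08338935 0.17353401]
```

drive_tool([
  {"translation":[-0.2,0,0],"angular":[0,0,0],"gripper":0.19},
  {"translation":[-0.2,0,0],"angular":[0,0,0],"gripper":0.19},
  {"translation":[-0.15,0,0],"angular":[0,0,0],"gripper":0.19},
  {"translation":[0,0,0],"angular":[0,0,0],"gripper":0.19},
])

```text
t: 21.88
tool_pos: [0.5007, -0.1248, 0.1298]
tool_rot: [2.096, -2.336, -0.008]
contact_force: [-5.5, -1.6, 0.7]
opening: 0.0161
grip_force: 2.4
```

```bash
python3 mk.py w11; python3 - <<'E'
from kin import *
for n in("scene","top"):
    I=ctrl.get_image(n);save(I,n+"11.png");L=toc(cloud(I))
    l=(L[...,2]>.160)&(L[...,2]<.174)&(L[...,0]>-.15)&(L[...,0]<.013)&(L[...,1]>0)&(L[...,1]<.085)&(I["color"].min(-1)>110)
    X=L[l];print(n,len(X),X.min(0) if len(X) else 0,X.max(0) if len(X) else 0)
cv2.imwrite("pics/c11.png",np.hstack([cv2.resize(cv2.imread("pics/w11.png"),(400,300)),cv2.resize(cv2.imread("pics/scene11.png")[130:310,100:340],(400,300))]))
E
```

```text
tcp [-0.0537  0.0444  0.1298] [-5.5 -1.6  0.7] 0.01612849828344053 2.354286942863837 21.875
board -0.065 [-0.0614 -0.0559 -0.0504] 1775
board -0.045 [-0.0612 -0.0559 -0.0506] 1933
board -0.025 [-0.0611 -0.0557 -0.0505] 1720
board -0.005 [-0.0614 -0.0558 -0.0504] 1586
board 0.015 [-0.0646 -0.0558 -0.0423] 1606
board 0.035 [-0.0719 -0.0555 -0.035 ] 1479
board 0.055 [-0.0612 -0.0551 -0.05  ] 458
lever n 2207
lever angle 0.097202644 [ 0.99527955  0.09704965 -0.07599735  0.05578687]
scene 149 [-0.0756992   0.05832421  0.16315711] [0.01243569 0.08188315 0.17050603]
top 23 [-0.10416178  0.05589702  0.16510398] [0.00604788 0.08319497 0.17304586]
```

View pics/c11.png

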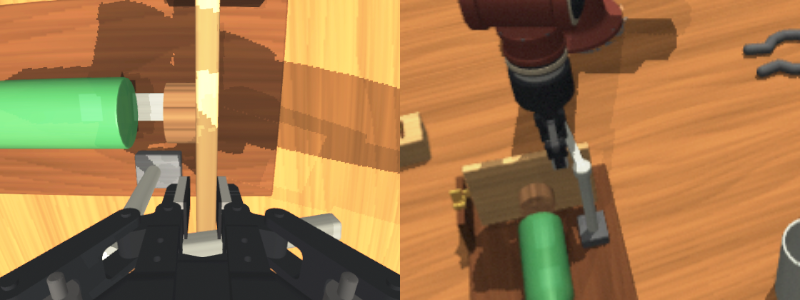

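The left view shows the fingers around the board at (207,200), pushing a nearly closed lever whose end is at (320,230). In the right view the lever lies behind the post and the bottle is undisturbed. I'll push on in small steps.

drive_tool([
  {"translation":[-0.12,0,0],"angular":[0,0,0],"gripper":0.19},
  {"translation":[0,0,0],"angular":[0,0,0],"gripper":0.19},
])

```text
t: 22.28
tool_pos: [0.5012, -0.1203, 0.1298]
tool_rot: [2.096, -2.336, -0.008]
contact_force: [-4.6, -2.7, 0.2]
opening: 0.0161
grip_force: 2.5
```

drive_tool([
  {"translation":[-0.07,0,0],"angular":[0,0,0],"gripper":0.19},
  {"translation":[0,0,0],"angular":[0,0,0],"gripper":0.19},
])

```text
t: 22.52
tool_pos: [0.5014, -0.1177, 0.1298]
tool_rot: [2.096, -2.336, -0.008]
contact_force: [-5.6, -3.9, 0.1]
opening: 0.0162
grip_force: 2.6
```

```bash
python3 mk.py w12; python3 - <<'E'
from kin import *
I=dict(np.load("w12.npz"));L=toc(cloud(I));c=I["color"].astype(int)
l=(L[...,2]>.163)&(L[...,2]<.173)&(c.min(-1)>90)&(L[...,1]>.03)&(L[...,1]<.1)
X=L[l]
for a in np.arange(-.14,.02,.01):
    m=(X[:,0]>a)&(X[:,0]<a+.01)
    if m.sum()>5:print(round(a,3),np.percentile(X[m][:,1],[3,50,97]).round(4),m.sum())
E
```

```text
tcp [-0.0538  0.0515  0.1298] [-5.6 -3.9  0.1] 0.016225422517962343 2.5727472170228793 22.525
board -0.065 [-0.0614 -0.0559 -0.0505] 1024
board -0.045 [-0.0613 -0.056  -0.0507] 2022
board -0.025 [-0.0612 -0.0557 -0.0506] 1802
board -0.005 [-0.0614 -0.0558 -0.0505] 1630
board 0.015 [-0.0614 -0.0559 -0.0507] 1439
board 0.035 [-0.0709 -0.0555 -0.0356] 1714
board 0.055 [-0.0613 -0.0556 -0.05  ] 822
lever n 2056
lever angle 0.0074240793 [ 0.99997246  0.00742401 -0.06650361  0.06469969]
-0.13 [0.0605 0.0616 0.0649] 290
-0.12 [0.0605 0.0611 0.0617] 13
-0.11 [0.0669 0.0703 0.0729] 134
-0.1 [0.0653 0.0669 0.0702] 23
-0.07 [0.041  0.0646 0.0723] 385
-0.06 [0.0636 0.067  0.0737] 770
-0.05 [0.0412 0.066  0.0726] 593
-0.04 [0.041  0.0414 0.0418] 16
-0.01 [0.066  0.0702 0.0746] 200
0.0 [0.0727 0.075  0.0772] 32
```

drive_tool([
  {"translation":[0,0,0],"angular":[0,0,0],"gripper":0.19},
  {"translation":[0,0,0],"angular":[0,0,0],"gripper":0.19},
  {"translation":[0,0,0],"angular":[0,0,0],"gripper":0.19},
  {"translation":[0,0,0],"angular":[0,0,0],"gripper":0.19},
])

```text
t: 23.08
tool_pos: [0.5015, -0.1177, 0.1298]
tool_rot: [2.096, -2.336, -0.008]
contact_force: [-5.7, -4.1, -0.8]
opening: 0.0162
grip_force: 2.5
```

```bash
python3 - <<'E'
from bot import *
bottle("scene13")
print(ctrl.get_obs()["contact_force"],ctrl.get_obs()["grip_force"])
print(ctrl.finish_job())
E
```

```text
5 [0.0006 0.0754] 0.0288 105
20 [-0.0016  0.0593] 0.043 141
35 [0.0006 0.0742] 0.0298 154
50 [-0.0016  0.0585] 0.0438 144
65 [-0.0006  0.0621] 0.0404 158
80 [-0.0008  0.0619] 0.0409 160
95 [0.0005 0.0759] 0.0286 167
110 [0.0004 0.0755] 0.0289 174
125 [-0.0003  0.0649] 0.0355 228
140 [0.0005 0.077 ] 0.0197 192
155 [0.0004 0.0768] 0.0136 140
170 [-0.004   0.0493] 0.0357 89
185 [-0.0005  0.0484] 0.0363 93
200 [-0.      0.0739] 0.0129 91
215 [0.0002 0.0755] 0.0116 97
230 [-0.0001  0.0761] 0.0111 43
x range [0.01003469 0.23335951]
[-5.45687331 -2.76594965  0.93588802] 2.5027948656315857
the job is handed in; nothing more can be done
None
```

I handed the job in at about 23 s: the bottle lies released in the cradle, the end board is held within about 1 mm of the brass mark, and the lever is closed to about 0.03 rad (all camera estimates). The verdict was not shown.

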